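Load the sprung pan to its band

ROBOT

A 6-joint arm with a two-finger parallel gripper is mounted at the origin on the work surface. World frame = base frame: x ahead of the robot, y to its left, z up, the work surface at z = 0. Lengths are in m, angles in degrees, forces in N, time in s.
With the tool pointing down it reaches from about 0.4 to 0.825 m from the base axis. Payload 7 kg.
Tool frame: the origin (TCP) lies between the finger pads; the fingertips stand 14 mm ahead of it and the grasp point (between the pads) lies 5 mm behind it (r.tips_ahead is the distance from the TCP to the fingertips, in m); z points along the fingers, y is the direction in which the jaws open and shut (so a half turn about z gives the same grasp; the last joint's range is limited). The gripper opens to 88 mm and grips with 3 to 60 N. Pads are 19 mm wide; open, the fingers measure 130 mm over their backs; the gripper's body (78 mm by 193 mm) begins 47 mm behind the grasp point.
Start: joints at [-55.915, 20.546, 0.682, 0, -70.136, -16.507], TCP at [0.204, -0.643, 0.241] pointing down, gripper open.
Joint ranges: [-176.03, 176.03], [-82.01, 121.73], [-58.28, 71.71], [-173.87, 95.51], [-174.79, -0.11], [-173.66, 173.66]. Speed limits (degrees/s): [136.94, 136.94, 172.46, 180, 180, 180].

INTERFACE

Orientations are given as [roll, pitch, yaw] about the fixed x, y, z axes, in that order (R = Rz(yaw) Ry(pitch) Rx(roll)).
In Python, from plant import r gives the robot as it stands.
- The arm moves only by the tool apply_moves, never from a script. Its arguments are lists of equal length, an entry for each row: "slide": the shift along the tool's x, y, z as a fraction of full scale, a list of three; "turn": the turn, a rotation vector about the tool's x, y, z as a fraction of full scale, a list of three; "jaw": the closure, from 0 (fully open) to 1 (shut). In form: {"slide": [[dx, dy, dz], ...], "turn": [[wx, wy, wz], ...], "jaw": [jaw, ...]}. A call has 1 to 8 rows; each row shifts and turns the commanded pose from where the row before left it, along the tool's axes as they then stand; what a row does not reach is not made up. Full scale, the value 1, is 0.1 m for a shift and 1.5 rad for a turn. A row lasts 1/10 s, in which the tool goes at most 50 mm and 8.59 degrees, less where a joint would pass 70% of its speed; a pose out of reach is approached as far as the arm can. A call with a number of a shift or a turn outside -1 to 1 is refused whole. A call with a gripper value outside its range is refused whole. The fingers move at their own pace and stop on an object; "newtons" is the grip in N (left out, the last holds). Time passes only in rows, so rows that do not move let the fingers close. It gives the time, the measured TCP pose, the force and the opening at its end, in the units of the state.
- r.get_state(): the state, without advancing time (a new reading comes with each control period).
- r.capture(name): name is "scene" or "top"; returns a dict with "pixels" (420x560x3 uint8, blue, green, red), "depth" (420x560 float32, m along the optical axis (not along the pixel's ray), 0 where there is no reading), "fx", "fy", "cx", "cy" (pixels), "dist_coeffs" ([k1, k2, p1, p2, k3] as OpenCV has them; the pictures are not rectified), "rvec" (rotation vector, rad) and "tvec" (3), from world to camera coordinates, as OpenCV has them. Camera axes: x right, y down, z forward; pixel columns grow to the right and rows downward; lengths in m; the calibration is good to about 2 mm. A picture is of the moment at which its call begins.
- r.close_job(): hands the job in, once; it reports no verdict.
The state is a dict: "time_s": time; "joints": joint angles; "qd": joint speeds; "joint_torque": joint torques, N m; "tcp_pos": TCP position; "eef_rot": TCP orientation; "contact_force": force on the tool from outside, world axes, zero at the start; "moment": the same for the moment, N m; "gripper_width": finger opening in m.
Only numpy, scipy, OpenCV 4.12 (cv2) and the standard library are available. Lean on these libraries where they do the work, as an engineer would, in place of code of your own. Each camera call takes 0.05 s, during which the arm holds its last target.

TASK

Make up the balance load on the sprung pan: thread the steel ring weights over the pan's upright pin one at a time, each lowered gently until it is seated and then let go, until the top edge of the pan comes to rest by itself between the two lines on the gauge posts. Never drop a ring onto the pan and never push or load the pan well below the lower line. Leave the spare rings, the jar, the bottle and the case where they are.

Things in the scene. Friction and masses are not known exactly. Their poses are not given: they have to be found in the camera images.
- base: Sprung load stand: grey base plate 150 x 130 x 12 mm fixed to the table; a black cylinder on it carries a round steel pan (60 mm across, 4 mm thick) on a spring. Origin: plate's underside below its nominal centre line; z up, x towards the gauge posts.
- base_center (a point): Point on the stand's nominal centre line, 95 mm above the table: the pan's top at free spring length. An upright pin (10 mm diameter, 1.5 mm tip chamfer, tip 48 mm above the pan's top) stands on the pan's centre. Pan and pin move vertically only but sit off centre: the pin's axis is 6 to 8 mm from this point horizontally, in an unmeasured direction that varies. See it or find it by feel.
- gauge (a point): Mid-point between the two aluminium gauge posts (each 6 x 12 mm, tops 96 mm above the table), 71 mm above the table, level with their upper lines. The posts stand 32 mm to either side of it along the stand's y, 52 mm from the stand's centre line. Each has two black lines: upper 71 mm, lower 61 mm above the table; the pan's top edge is read against them.
- pan (a joint): How far the pan has sunk, m, downward: the pan's top is 0.095 minus this above the table. Spring about 165 N/m, damped, stop at 0.044; a ring sinks it by about 0.008. The pan's own weight, which varies, already sinks it by 0.003 to 0.014. The lines stand for 0.024 (upper) and 0.034 (lower). It takes two or three rings.
- mat: Black rubber mat, 240 x 240 x 3 mm, fixed on the table; the origin is the centre of its underside. The four ring weights lie flat on it, about 110 mm apart in a square.
- ring1_c (a point): Steel ring weight: flat ring 42 mm outside diameter, 14 mm thick, with a 14 mm hole, about 135 g (within 5 percent); all four are alike. The point is its centre, half-way up, on the axis of the hole; z along the axis. Lies flat on the mat at the start.
- ring2_c (a point): Steel ring weight: flat ring 42 mm outside diameter, 14 mm thick, with a 14 mm hole, about 135 g (within 5 percent); all four are alike. The point is its centre, half-way up, on the axis of the hole; z along the axis. Lies flat on the mat at the start.
- ring3_c (a point): Steel ring weight: flat ring 42 mm outside diameter, 14 mm thick, with a 14 mm hole, about 135 g (within 5 percent); all four are alike. The point is its centre, half-way up, on the axis of the hole; z along the axis. Lies flat on the mat at the start.
- ring4_c (a point): Steel ring weight: flat ring 42 mm outside diameter, 14 mm thick, with a 14 mm hole, about 135 g (within 5 percent); all four are alike. The point is its centre, half-way up, on the axis of the hole; z along the axis. Lies flat on the mat at the start.
- jar_c (a point): Bystander: lidded stainless steel jar, 76 mm across, 90 mm high; the point is its centre, half-way up.
- drops_c (a point): Bystander: small white bottle, 34 mm across, 75 mm high; the point is its centre, half-way up.
- case_c (a point): Bystander: closed black case, 100 x 55 x 30 mm; the point is its centre, half-way up.
Not all that is in view belongs to the job. There is more than one size of the base; the one meant has the size given above.

How it is judged:
By the outcome, as a careful person would: the job done as asked, in the order asked, and still so for the second after the job is handed in, with the robot touching nothing.
It also fails if it takes over 72 s, if anything falls off the work surface, if the arm or the gripper's body presses on something with over 40 N, if the wrist force passes 120 N, or if a joint passes its speed limit or range.

## Working session

There is one attempt and no reset: what is moved stays moved. The work goes in short steps, Python scripts to look and compute and a tool call to move; the robot and the scene stay as the last step left them, time stands still between calls to the robot, and variables do not carry over. Pictures are saved under pics/ and viewed, and the job is handed in when it is done.

Besides the shell and the picture viewer there is one more tool, called after "Call:" as name(argument=value, ...), one argument or row to a line, values as JSON. apply_moves: Moves the arm, as the interface text tells. Shift numbers are shares of 0.1 m and turn numbers shares of 1.5 rad, none past 1 either way. Its arguments: {"type":"object","properties":{"slide":{"type":"array"},"turn":{"type":"array"},"jaw":{"type":"array"},"newtons":{"type":"number"}},"required":["slide","turn","jaw"]}

```bash
ls; mkdir -p pics; python3 - <<'E'
from plant import r
import cv2,numpy as np,pickle
print(r.get_state())
for n in("scene","top"):
    c=r.capture(n); cv2.imwrite(f"pics/{n}0.png",c["pixels"]); pickle.dump(c,open(f"{n}0.pkl","wb"))
    R=cv2.Rodrigues(np.array(c["rvec"]))[0]; print(n,c["fx"],c["fy"],c["cx"],c["cy"],c["dist_coeffs"],-R.T@np.array(c["tvec"]).ravel(),R.tolist())
print(r.tips_ahead)
E
```

```text
pics
{'time_s': 0.0, 'joints': array([-5.59136310e+01,  2.05916743e+01,  6.33151258e-01, -2.01835477e-02,
       -7.01353903e+01, -1.65065943e+01]), 'qd': array([ 0.04604731, -0.01233563, -0.02021551, -0.00676931,  0.01949583,
        0.05888848]), 'joint_torque': array([ 2.39204292e-04, -5.82720137e+01,  2.93059820e+01,  6.99726328e+00,
        6.93379756e-03, -2.45358196e-04]), 'tcp_pos': array([ 0.2037028 , -0.64303668,  0.23961504]), 'eef_rot': array([ 1.79904566e+02, -8.49404593e-03, -1.62427092e+02]), 'contact_force': array([ 0.15095109, -0.01456387,  0.37007977]), 'moment': array([-0.00276297, -0.00832581,  0.02181487]), 'gripper_width': 0.08774955586005966}
scene 390.24117326853644 390.24117326853644 283.86566966556234 209.62326159058856 [0.00045108 0.         0.         0.         0.        ] [1.22195731 0.03156358 0.81142417] [[-0.04491247456997827, 0.9989696490220228, 0.0065199663202907265], [0.7096374825010354, 0.03649676563333182, -0.7036210837715839], [-0.7031340647825235, -0.02697455154626921, -0.7105454668853245]]
top 541.6821435500792 541.6821435500792 279.98892384384175 205.84554545277305 [-0.15542384  0.          0.          0.          0.        ] [0.32833375 0.02478083 1.47706909] [[0.01823620665743031, -0.9996244088868202, 0.020456830752166144], [-0.9907953868060475, -0.020812441960927353, -0.13375852774114116], [0.13413404582954355, -0.017829285383837212, -0.9908027928564289]]
0.014
```

View pics/scene0.png

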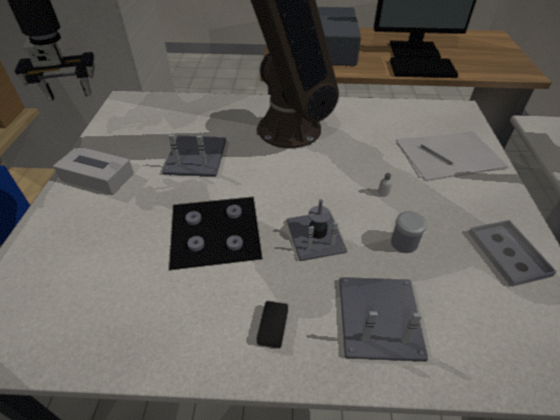

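View pics/top0.png

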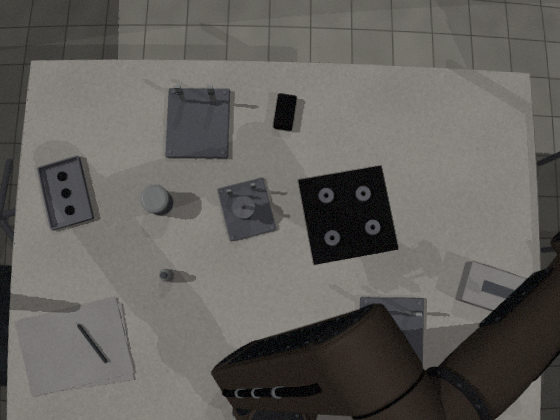

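The scene view shows three grey base plates, at scene pixels (195,155), (318,235) and (382,317). Only the middle one, at (318,235) and top (246,208), carries a pan and pin. The mat with four rings is at scene (215,232) and top (348,213). The tray with holes at scene (510,252) is another thing that could be confused with the rings. I'll take close crops next.

```bash
python3 - <<'E'
import cv2
a=cv2.imread("pics/scene0.png")[185:270,270:370]; b=cv2.imread("pics/top0.png")[165:255,205:295]
a=cv2.convertScaleAbs(cv2.resize(a,(500,425),interpolation=cv2.INTER_CUBIC),alpha=2); b=cv2.convertScaleAbs(cv2.resize(b,(540,540),interpolation=cv2.INTER_CUBIC),alpha=2)
cv2.imwrite("pics/c1.png",a);cv2.imwrite("pics/c2.png",b)
c=cv2.imread("pics/top0.png")[155:275,290:410];cv2.imwrite("pics/c3.png",cv2.convertScaleAbs(cv2.resize(c,(600,600),interpolation=cv2.INTER_CUBIC),alpha=2))
E
```

```text
(no output)
```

View pics/c1.png

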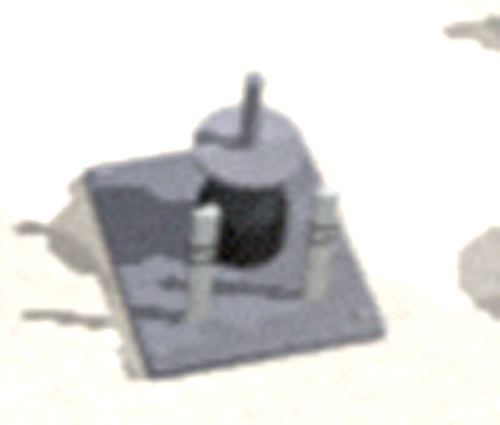

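View pics/c2.png

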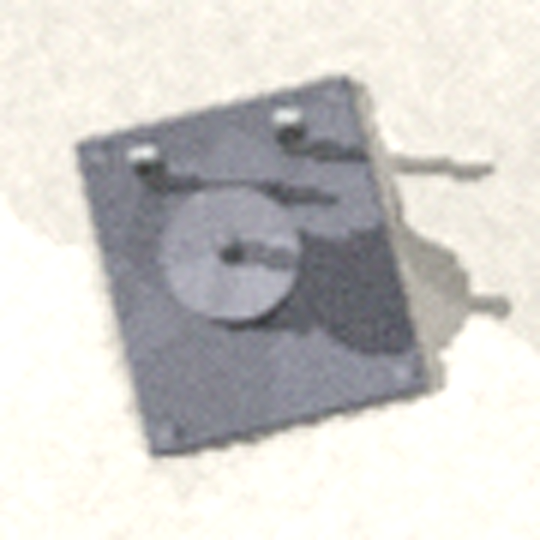

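View pics/c3.png

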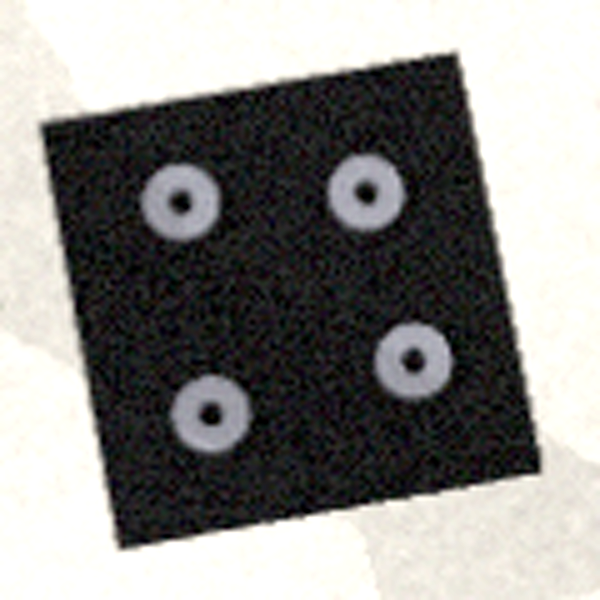

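The crops confirm it. The stand has a pan and pin (tip at scene (321,200), pan centre at top (243,207)), and the two gauge posts stand towards the camera with two lines each. The four rings at top are (326,196), (363,194), (332,238) and (373,227). Now I'll measure.

```bash
cat > h.py <<'E'
import cv2,numpy as np
from plant import r
def und(c,p):
    K=np.array([[c["fx"],0,c["cx"]],[0,c["fy"],c["cy"]],[0,0,1]])
    return cv2.undistortPoints(np.array(p,float).reshape(-1,1,2),K,np.array(c["dist_coeffs"]))[:,0]
def ray(c,p):
    R=cv2.Rodrigues(np.array(c["rvec"]))[0];t=np.array(c["tvec"]).ravel()
    d=np.c_[und(c,p),np.ones(len(np.array(p).reshape(-1,2)))]@R
    return -R.T@t,d
def onz(c,p,z):
    o,d=ray(c,p);return o+d*((z-o[2])/d[:,2])[:,None]
def tri(c1,p1,c2,p2):
    o1,d1=ray(c1,p1);o2,d2=ray(c2,p2)
    A=np.c_[d1[0],-d2[0]];s=np.linalg.lstsq(A,o2-o1,rcond=None)[0]
    a=o1+d1[0]*s[0];b=o2+d2[0]*s[1];return (a+b)/2,np.linalg.norm(a-b)
def dep(c,p):
    u,v=p;z=c["depth"][int(round(v)),int(round(u))]
    o,d=ray(c,[p]);return o+d[0]*z
def proj(c,P):
    K=np.array([[c["fx"],0,c["cx"]],[0,c["fy"],c["cy"]],[0,0,1]])
    return cv2.projectPoints(np.array(P,float).reshape(-1,1,3),np.array(c["rvec"]),np.array(c["tvec"]),K,np.array(c["dist_coeffs"]))[0][:,0]
E
python3 - <<'E'
from h import *
import pickle
T=pickle.load(open("top0.pkl","rb"));S=pickle.load(open("scene0.pkl","rb"))
g=cv2.cvtColor(T["pixels"],cv2.COLOR_BGR2GRAY);gs=cv2.cvtColor(S["pixels"],cv2.COLOR_BGR2GRAY)
# mat rings: subpixel via centroid of filled contours
for nm,c,im,box in(("top",T,g,(298,168,100,95)),("scene",S,gs,(172,203,86,60))):
    x,y,w,h=box;m=np.zeros_like(im);m[y:y+h,x:x+w]=(im[y:y+h,x:x+w]>45)*255
    for k in cv2.findContours(m,cv2.RETR_EXTERNAL,cv2.CHAIN_APPROX_NONE)[0]:
        a=cv2.contourArea(k)
        if 60<a<400:
            e=cv2.fitEllipse(k);P=onz(c,[e[0]],0.017)[0]
            print(nm,np.round(e[0],1),np.round(e[1],1),a,P.round(4),"depth z",[round(dep(c,(e[0][0]+d,e[0][1]))[2],4) for d in(-5,5)])
print(g[190:225:2,228:262:2])
for p in [(229,190),(253,186),(239,210),(246,201),(250,212)]: print("T",p,dep(T,p).round(4))
for p in [(320,215),(313,212),(326,213),(321,201)]: print("S",p,dep(S,p).round(4))
E
```

```text
top [331.8 237.3] [14.6 15. ] 169.5 [ 0.4428 -0.1434  0.017 ] depth z [np.float64(0.0192), np.float64(0.0156)]
top [372.2 226.7] [14.1 14.5] 159.5 [ 0.4738 -0.2541  0.017 ] depth z [np.float64(0.0207), np.float64(0.0228)]
top [325.8 195. ] [14.2 15. ] 166.5 [ 0.5587 -0.1262  0.017 ] depth z [np.float64(0.0197), np.float64(0.0082)]
top [362.8 193. ] [14.2 14.5] 159.0 [ 0.5663 -0.2283  0.017 ] depth z [np.float64(0.0171), np.float64(0.0156)]
scene [195.5 242.8] [14.1 16.1] 175.0 [ 0.5707 -0.2259  0.017 ] depth z [np.float64(0.0158), np.float64(0.019)]
scene [234.3 242. ] [13.9 15.8] 170.5 [ 0.5629 -0.1241  0.017 ] depth z [np.float64(0.0158), np.float64(0.0148)]
scene [193.  217.1] [12.4 15.2] 146.0 [ 0.4783 -0.2519  0.017 ] depth z [np.float64(0.018), np.float64(0.0182)]
scene [233.8 210.8] [12.4 14.5] 138.5 [ 0.4481 -0.1411  0.017 ] depth z [np.float64(0.0188), np.float64(0.0165)]
[[112 100  60  66  66  66  69  73  72  73  75  69  56  49  47  52  54]
 [ 46  47  52  72  76  71  73  74  73  75  75  73  68  66  74  66  68]
 [ 47  47  48  57  59  68  71  76  73  72  76  72  71  70  75  7
[... 696 characters left out ...]
 58  54  48  49  48]
 [ 69  71  68  69  74  85  81  87  88  90  88  50  46  49  48  53  51]
 [ 73  73  72  72  66  68  56  55  58  46  29  43  48  49  51  47  48]
 [ 73  71  73  71  67  70  68  69  60  67  62  62  69  60  60  69  48]
 [ 74  73  69  67  69  69  68  69  68  68  68  69  75  74  72  73  66]
 [ 72  72  69  68  69  68  71  70  65  68  67  72  74  73  71  71  69]]
T (229, 190) [0.5534 0.1321 0.0986]
T (253, 186) [0.5695 0.0714 0.0732]
T (239, 210) [0.5037 0.1057 0.0852]
T (246, 201) [0.5281 0.0883 0.0818]
T (250, 212) [0.4989 0.077  0.0869]
S (320, 215) [0.5171 0.0983 0.0842]
S (313, 212) [0.5087 0.0801 0.0858]
S (326, 213) [0.5099 0.1139 0.085 ]
S (321, 201) [0.5127 0.0976 0.1303]
```

```bash
cat >> h.py <<'E'
def cloud(c,x0,x1,y0,y1):
    v,u=np.mgrid[y0:y1,x0:x1];p=np.c_[u.ravel(),v.ravel()].astype(float)
    o,d=ray(c,p);z=c["depth"][y0:y1,x0:x1].ravel();P=o+d*z[:,None];P[z==0]=-1
    return p,P
E
python3 - <<'E'
from h import *
import pickle
T=pickle.load(open("top0.pkl","rb"));S=pickle.load(open("scene0.pkl","rb"))
for nm,c,b in(("T",T,(225,270,175,245)),("S",S,(295,345,185,250))):
    p,P=cloud(c,*b)
    m=np.zeros((b[3]-b[2],b[1]-b[0]),np.uint8);m.ravel()[:]=((P[:,2]>.068)&(P[:,2]<.110))*255
    m=cv2.morphologyEx(m,cv2.MORPH_CLOSE,np.ones((3,3)))
    m2=cv2.morphologyEx(m,cv2.MORPH_OPEN,cv2.getStructuringElement(2,(7,7)))
    k=max(cv2.findContours(m2,0,1)[0],key=cv2.contourArea);e=cv2.fitEllipse(cv2.convexHull(k))
    f=np.zeros_like(m);cv2.drawContours(f,[k],-1,255,-1);f=cv2.erode(f,np.ones((3,3)));zz=P[(f.ravel()>0)&(P[:,2]>.07)&(P[:,2]<.1),2]
    ctr=(e[0][0]+b[0],e[0][1]+b[2])
    print(nm,ctr,e[1],"z",np.median(zz),zz.mean(),len(zz),"centre",onz(c,[ctr],np.median(zz))[0].round(4))
    mo=cv2.moments(m2,True);print(mo["m10"]/mo["m00"]+b[0],mo["m01"]/mo["m00"]+b[2])
    cv2.imwrite(f"pics/m_{nm}.png",np.hstack([cv2.resize(m,None,fx=7,fy=7,interpolation=0),cv2.resize(m2,None,fx=7,fy=7,interpolation=0)]))
    for lab,bb in(("table",(200,215,225,240) if nm=="T" else (265,285,250,270)),("mat",(340,355,205,225) if nm=="T" else (205,225,225,235))):
        q,Q=cloud(c,*bb);print(lab,np.median(Q[:,2]).round(4))
print("tip",tri(T,[(244.0,206.8)],S,[(320.8,200.2)]))
print(onz(T,[(244,206.8)],.133))
g=cv2.cvtColor(T["pixels"],cv2.COLOR_BGR2GRAY);gs=cv2.cvtColor(S["pixels"],cv2.COLOR_BGR2GRAY)
print(g[201:213,238:250]);print(gs[196:216,313:328])
for n,c in(("T",T),("S",S)): print(n,proj(c,[[.51,.1,.133],[.51,.1,.085]]))
E
```

```text
T (243.4921531677246, 206.75036239624023) (22.343496322631836, 22.644800186157227) z 0.0844214290722437 0.08457726074814834 294 centre [0.5125 0.0943 0.0844]
243.30548302872063 206.8485639686684
table -0.0004
mat 0.0028
S (318.8346977233887, 213.9888973236084) (17.79353141784668, 22.646909713745117) z 0.08484420689565497 0.08528270384839969 227 centre [0.5142 0.0953 0.0848]
318.9116719242902 214.11041009463722
table -0.0005
mat 0.0024
tip (array([0.50687746, 0.09412407, 0.12746378]), np.float64(0.006514032082308604))
[[0.50599192 0.09059473 0.133     ]]
[[82 76 80 77 80 80 82 83 84 82 82 87]
 [80 84 81 84 80 77 84 82 82 81 84 85]
 [81 80 78 80 78 76 76 79 80 83 84 82]
 [80 79 77 86 80 72 69 82 84 83 86 85]
 [82 85 77 79 78 66 56 65 69 69 70 81]
 [80 82 76 70 57 48 44 53 62 64 59 69]
 [79 84 84 65 43 40 37 50 64 61 65 69]
 [87 88 88 76 53 46 45 56 66 63 61 60]
 [87 89 85 81 78 71 75 77 79 80 84 70]
 [90 88 84 80 83 84 88 92 90 89 93 88]
 [89 89 88 82 84 84 84 89 88 90 91 90]
 [91 87 85 82 80 86 84 91 90 92 91 89]]
[[142 141 142 144 141 141 140 142 143 143 142 140 141 140 143]
 [141 14
[... 611 characters left out ...]
0 139 140]
 [105  94  91  93  90  68  51  51  66  82  91  99 107 122 133]
 [ 91  93  93  91  88  66  51  52  67  78  87  88  91  98 111]
 [ 94  92  93  91  87  63  48  54  69  81  91  90  89  88  94]
 [ 92  94  95  92  85  65  50  59  68  82  91  91  88  90  90]
 [ 81  93  90  88  79  60  52  58  72  86  91  91  91  91  89]
 [ 65  68  71  69  61  53  50  59  72  85  92  92  85  88  86]
 [ 67  62  64  59  55  49  51  62  74  80  85  85  86  82  83]
 [ 84  75  64  60  59  58  61  68  77  85  84  82  82  83  83]
 [ 86  84  82  78  80  78  77  80  81  80  83  83  82  83  79]]
T [[240.28830996 205.13486898]
 [241.25426004 207.63706319]]
S [[322.02963325 199.52494247]
 [320.62677513 212.85062542]]
```

```bash
python3 - <<'E'
import cv2,numpy as np
a=cv2.imread("pics/m_T.png");b=cv2.imread("pics/m_S.png")
H=max(a.shape[0],b.shape[0]);f=lambda i:cv2.copyMakeBorder(i,0,H-i.shape[0],0,9,0,value=90)
o=np.hstack([f(a),f(b)]);s=790/o.shape[1];cv2.imwrite("pics/m.png",cv2.resize(o,None,fx=s,fy=s))
E
```

```text
(no output)
```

View pics/m.png

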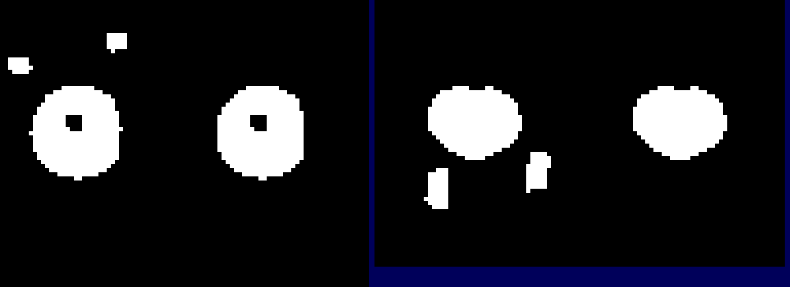

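The masks show the pan disc, with pan top at about 0.085 m (sunk about 10 mm), and the two posts as separate blobs. Next I'll get the stand frame from the post tops and check the pin offset.

```bash
cat >> h.py <<'E'
def slide(dw,rot=None):
    from scipy.spatial.transform import Rotation as Ro
    rot=r.get_state()["eef_rot"] if rot is None else rot
    return Ro.from_euler("xyz",rot,degrees=True).as_matrix().T@np.array(dw)/0.1
E
python3 - <<'E'
from h import *
import pickle
T=pickle.load(open("top0.pkl","rb"));S=pickle.load(open("scene0.pkl","rb"))
for n,c,b,th in(("T",T,[(224,236,186,197),(247,259,180,190)],115),("S",S,[(305,318,222,240),(329,342,218,236)],0)):
    g=cv2.cvtColor(c["pixels"],cv2.COLOR_BGR2GRAY)
    if n=="T":
        L=[]
        for x0,x1,y0,y1 in b:
            q=g[y0:y1,x0:x1].astype(float);w=np.clip(q-85,0,None);v,u=np.mgrid[y0:y1,x0:x1]
            p=((w*u).sum()/w.sum(),(w*v).sum()/w.sum());P=onz(c,[p],.096)[0];L.append(P);print(p,P.round(4))
        d=L[0]-L[1];print("sep",np.linalg.norm(d));y=d/np.linalg.norm(d);x=np.array([y[1],-y[0],0]);m=(L[0]+L[1])/2
        ce=m-.052*x;print("x",x,"y",y,"centre",ce,"yaw",np.degrees(np.arctan2(y[0],-y[1])))
        for q in([.5125,.0943],onz(T,[(243.7,207)],.110)[0][:2],onz(T,[(243.6,206.6)],.133)[0][:2]):
            e=np.array(q)-ce[:2];print(q,"off",np.linalg.norm(e),e@x[:2],e@y[:2])
    # plate corners
    m=((g>30)&(g<105)).astype(np.uint8)*255
a=S["pixels"][190:265,290:350];cv2.imwrite("pics/c4.png",cv2.convertScaleAbs(cv2.resize(a,(600,750)[::1],interpolation=0)[:590],alpha=1.8))
E
```

```text
(np.float64(227.42603550295857), np.float64(188.9171597633136)) [0.5566 0.1365 0.096 ]
(np.float64(251.02830188679246), np.float64(182.5754716981132)) [0.5745 0.076  0.096 ]
sep 0.06313656759625716
x [0.95895575 0.28355575 0.        ] y [-0.28355575  0.95895575  0.        ] centre [0.51565349 0.09149396 0.096     ] yaw -163.52746179733964
[0.5125, 0.0943] off 0.004221177115474365 -0.002228389043820825 0.0035850548823670447
[0.50850276 0.09247045] off 0.00721709810645228 -0.006580346193637479 0.0029640426869459563
[0.50647557 0.09160926] off 0.009178644627795798 -0.008768526265965087 0.0027130175683996198
```

View pics/c4.png

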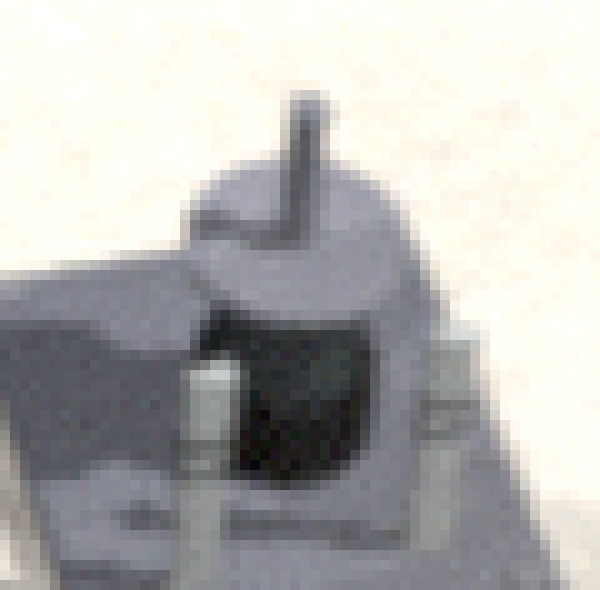

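```bash
python3 - <<'E'
from h import *
import pickle
T=pickle.load(open("top0.pkl","rb"));S=pickle.load(open("scene0.pkl","rb"))
g=cv2.cvtColor(T["pixels"],cv2.COLOR_BGR2GRAY)
print(g[185:197,222:235]);print(g[178:190,246:259])
E
```

```text
[[121 121 121 121 118 108 100 100  95  83  74  74  66]
 [120 115 103 102  93  83  71  72  67  63  66  59  66]
 [ 96  85  76  70  62  65  68  67  62  64  64  68  64]
 [ 67  63  68  65  69  64  61  64  58  61  67  66  67]
 [ 57  58  64  66  73  83  88  96  88  68  66  63  64]
 [ 65  63  70  68  89 109 112 118 100  71  60  66  66]
 [ 73  62  69  66  83  91  81  82  74  61  60  67  64]
 [ 67  63  67  65  67  58  46  43  47  41  52  73  72]
 [ 67  61  66  64  65  50  34  31  42  42  51  70  75]
 [ 64  69  70  66  65  61  47  45  47  43  48  54  57]
 [ 67  66  67  66  64  67  58  48  43  47  45  51  47]
 [ 64  67  67  64  63  67  62  53  46  41  48  41  45]]
[[124 122 117 119 122 124 123 123 122 111 103  97  86]
 [123 119 119 119 120 111 103 102  96  83  75  70  68]
 [118 113  99 101  91  83  76  73  64  66  63  69  69]
 [ 94  85  76  76  63  65  68  70  62  64  64  66  67]
 [ 65  62  66  69  64  66  64  72  71  66  68  70  73]
 [ 66  68  66  68  75  96 102  97  93  77  71  75  71]
 [ 69  66  69  67  85 110 113 115 100  75  74  75  73]
 [ 68  66  64  66  76  87  84  84  71  62  69  70  75]
 [ 68  65  70  65  66  62  48  41  48  49  64  73  73]
 [ 67  69  67  68  62  47  39  43  35  45  65  75  76]
 [ 73  73  67  65  65  46  39  44  47  53  62  61  59]
 [ 73  71  73  70  68  64  49  49  53  56  55  47  48]]
```

```bash
python3 - <<'E'
from h import *
import pickle
T=pickle.load(open("top0.pkl","rb"));S=pickle.load(open("scene0.pkl","rb"))
L=onz(T,[(228.2,190.0),(252.1,184.0)],.096)
d=L[0]-L[1];print(L.round(4),"sep",np.linalg.norm(d));y=d/np.linalg.norm(d);x=np.array([y[1],-y[0],0]);m=(L[0]+L[1])/2
ce=m-.052*x;print("centre",ce,"yaw",np.degrees(np.arctan2(y[0],-y[1])))
pT=onz(T,[(243.5,206.7)],.109)[0];pS=(onz(S,[(320.5,199.2)],.133)[0],onz(S,[(319.4,213.6)],.085)[0],onz(S,[(318.9,214.05)],.085)[0])
pP=onz(T,[(243.4,206.8)],.085)[0]
print("T pin",pT,"pan",pP,"S tip,base,pan",pS)
for q in(pT,pP): e=q-ce;print(np.linalg.norm(e[:2]),e@x,e@y)
# ring bias
print("tri tip",tri(T,[(243.2,205.6)],S,[(320.5,199.2)]))
st=r.get_state();print(slide(np.array([.5685,-.2271,.12])-st["tcp_pos"]),slide([0,0,-.1]))
E
```

```text
[[0.5538 0.1344 0.096 ]
 [0.5708 0.0731 0.096 ]] sep 0.06363849767446246
centre [0.51217522 0.08985719 0.096     ] yaw -164.49407897902128
T pin [0.50939431 0.09305026 0.109     ] pan [0.51230387 0.09449993 0.085     ] S tip,base,pan (array([0.50901557, 0.09618207, 0.133     ]), array([0.51288517, 0.096759  , 0.085     ]), array([0.51458095, 0.0954321 , 0.085     ]))
0.004234280339151341 -0.001826062583204122 0.0038202912759036423
0.004644525923721597 0.0013651490375101304 0.00443936810385297
tri tip (array([0.50905683, 0.09442805, 0.13300494]), np.float64(0.003496483687433271))
[-4.73384168  2.86299157  1.20067048] [-1.34686331e-04 -1.46095778e-03  9.99998924e-01]
```

Call:
apply_moves(
  slide=[
    [-0.2,0.15,0.04],
    [-0.35,0.27,0.07],
    [-0.35,0.27,0.07],
    [-0.35,0.27,0.07],
    [-0.35,0.27,0.07],
    [-0.35,0.27,0.07],
    [-0.35,0.27,0.07],
    [-0.35,0.27,0.07],
  ],
  turn=[
    [0,0,0],
    [0,0,0],
    [0,0,0],
    [0,0,0],
    [0,0,0],
    [0,0,0],
    [0,0,0],
    [0,0,0],
  ],
  jaw=[0,0,0,0,0,0,0,0],
  newtons=15,
)

```text
time_s: 0.9
tcp_pos: [0.3954, -0.3673, 0.1871]
eef_rot: [180.0, -0.0, -162.4]
contact_force: [0.8, 0.1, 0.0]
gripper_width: 0.0874
```

```bash
cat > to.py <<'E'
import sys
from h import *
st=r.get_state();t=np.array([float(a) for a in sys.argv[1:4]])
yaw=float(sys.argv[4]) if len(sys.argv)>4 else None
print(round(st["time_s"],2),st["tcp_pos"].round(4),st["eef_rot"].round(2),"F",st["contact_force"].round(2),"w",round(st["gripper_width"],4),"j",st["joints"].round(0))
print("slide total",slide(t-st["tcp_pos"]).round(3), "turn z total", None if yaw is None else round(-np.radians(yaw-st["eef_rot"][2])/1.5,3))
E
python3 to.py .561 -.125 .14 -74.5
```

```text
0.9 [ 0.3954 -0.3673  0.1871] [ 1.7999e+02 -1.0000e-02 -1.6243e+02] F [0.83 0.11 0.03] w 0.0874 j [-22.  10. -21.  -0. -59. -50.]
slide total [-2.31   1.809  0.472] turn z total -1.023
```

Call:
apply_moves(
  slide=[
    [-0.35,0.27,0.07],
    [-0.35,0.27,0.07],
    [-0.35,0.27,0.07],
    [-0.35,0.27,0.07],
    [-0.35,0.27,0.07],
    [-0.35,0.27,0.07],
    [-0.21,0.19,0.05],
    [0,0,0],
  ],
  turn=[
    [0,0,0],
    [0,0,0],
    [0,0,0],
    [0,0,0],
    [0,0,0],
    [0,0,0],
    [0,0,0],
    [0,0,-0.09],
  ],
  jaw=[0.2,0.2,0.2,0.2,0.2,0.2,0.2,0.2],
)

```text
time_s: 1.7
tcp_pos: [0.5616, -0.1237, 0.1392]
eef_rot: [180.0, -0.1, -154.5]
contact_force: [-1.3, -0.7, -0.1]
gripper_width: 0.0699
```

Call:
apply_moves(
  slide=[
    [0,0,0.1],
    [0,0,0.1],
    [0,0,0.1],
    [0,0,0.1],
    [0,0,0.1],
    [0,0,0.1],
    [0,0,0],
    [0,0,0],
  ],
  turn=[
    [0,0,-0.099],
    [0,0,-0.099],
    [0,0,-0.099],
    [0,0,-0.099],
    [0,0,-0.099],
    [0,0,-0.099],
    [0,0,-0.099],
    [0,0,-0.099],
  ],
  jaw=[0.2,0.2,0.2,0.2,0.2,0.2,0.2,0.2],
)

```text
time_s: 2.5
tcp_pos: [0.5598, -0.1267, 0.0797]
eef_rot: [179.9, 0.0, -86.3]
contact_force: [-0.1, -0.6, 0.8]
gripper_width: 0.0702
```

```bash
python3 to.py .561 -.125 .0185 -74.5
```

```text
2.5 [ 0.5598 -0.1267  0.0797] [179.91   0.   -86.27] F [-0.11 -0.58  0.85] w 0.0702 j [  7.  20. -24.  -0. -46.  -3.]
slide total [-0.016 -0.014  0.612] turn z total -0.137
```

Call:
apply_moves(
  slide=[
    [-0.016,-0.014,0.12],
    [0,0,0.12],
    [0,0,0.12],
    [0,0,0.12],
    [0,0,0.08],
    [0,0,0.05],
    [0,0,0],
  ],
  turn=[
    [0,0,-0.07],
    [0,0,-0.067],
    [0,0,0],
    [0,0,0],
    [0,0,0],
    [0,0,0],
    [0,0,0],
  ],
  jaw=[0.2,0.2,0.2,0.2,0.2,0.2,0.2],
)

```text
time_s: 3.2
tcp_pos: [0.5613, -0.125, 0.0188]
eef_rot: [179.9, 0.0, -74.9]
contact_force: [0.6, 0.2, 0.2]
gripper_width: 0.07
```

Call:
apply_moves(
  slide=[
    [0,0,0],
    [0,0,0],
    [0,0,0],
    [0,0,0],
    [0,0,0],
  ],
  turn=[
    [0,0,0],
    [0,0,0],
    [0,0,0],
    [0,0,0],
    [0,0,0],
  ],
  jaw=[1,1,1,1,1],
  newtons=6,
)

```text
time_s: 3.7
tcp_pos: [0.5615, -0.125, 0.0198]
eef_rot: [180.0, -0.0, -74.8]
contact_force: [-1.9, 0.3, 2.6]
gripper_width: 0.0421
```

```bash
python3 to.py .561 -.125 .0185 -74.5
```

```text
3.7 [ 0.5615 -0.125   0.0198] [179.99  -0.   -74.85] F [-1.94  0.3   2.6 ] w 0.0421 j [  7.  25. -26.   0. -39.   8.]
slide total [-0.001  0.005  0.013] turn z total -0.004
```

Call:
apply_moves(
  slide=[
    [0,0,0],
    [0,0,0],
    [0,0,0],
    [0,0,0],
    [0,0,0],
    [0,0,0],
    [0,0,0],
    [0,0,0],
  ],
  turn=[
    [0,0,0],
    [0,0,0],
    [0,0,0.099],
    [0,0,0.099],
    [0,0,0.099],
    [0,0,0.099],
    [0,0,0.099],
    [0,0,0.099],
  ],
  jaw=[0.2,0.2,0.2,0.2,0.2,0.2,0.2,0.2],
)

```text
time_s: 4.5
tcp_pos: [0.5619, -0.1249, 0.0195]
eef_rot: [-180.0, 0.0, -126.2]
contact_force: [0.4, 0.1, -0.9]
gripper_width: 0.07
```

Call:
apply_moves(
  slide=[
    [0,0,0],
    [0,0,0],
    [0,0,0],
    [0,0,0],
    [0,0,0],
  ],
  turn=[
    [0,0,0.099],
    [0,0,0.099],
    [0,0,0.099],
    [0,0,0.099],
    [0,0,0.053],
  ],
  jaw=[0.2,0.2,0.2,0.2,0.2],
)

```text
time_s: 5.0
tcp_pos: [0.5619, -0.1249, 0.0195]
eef_rot: [-180.0, 0.0, -164.8]
contact_force: [0.5, -1.3, 0.2]
gripper_width: 0.0702
```

Call:
apply_moves(
  slide=[
    [0,0,0],
    [0,0,0],
    [0,0,0],
    [0,0,0],
    [0,0,0],
  ],
  turn=[
    [0,0,0],
    [0,0,0],
    [0,0,0],
    [0,0,0],
    [0,0,0],
  ],
  jaw=[1,1,1,1,1],
  newtons=6,
)

```text
time_s: 5.5
tcp_pos: [0.5618, -0.125, 0.0196]
eef_rot: [-180.0, 0.0, -164.4]
contact_force: [-0.2, -1.0, 0.7]
gripper_width: 0.0414
```

```bash
python3 to.py .561 -.125 .0185 -164.5
```

```text
5.5 [ 0.5618 -0.125   0.0196] [-1.8000e+02  1.0000e-02 -1.6444e+02] F [-0.19 -1.04  0.65] w 0.0414 j [  7.  25. -26.   0. -39. -81.]
slide total [0.007 0.002 0.011] turn z total 0.001
```

Call:
apply_moves(
  slide=[
    [0,0,0],
    [0,0,0],
    [0,0,-0.3],
    [0,0,-0.4],
    [0,-0.3,-0.4],
    [0,-0.45,0],
    [0,-0.45,0],
    [0,-0.45,0],
  ],
  turn=[
    [0,0,0],
    [0,0,0],
    [0,0,0],
    [0,0,0],
    [0,0,0],
    [0,0,0],
    [0,0,0],
    [0,0,0],
  ],
  jaw=[0.2,0.2,0.2,0.2,0.2,0.2,0.2,0.2],
)

```text
time_s: 6.3
tcp_pos: [0.6063, -0.2854, 0.1303]
eef_rot: [-180.0, 0.1, -164.4]
contact_force: [1.2, 0.3, 0.2]
gripper_width: 0.0701
```

```bash
python3 - <<'E'
from h import *
import pickle
print(r.get_state()["tcp_pos"])
for n in("scene","top"):
    c=r.capture(n); cv2.imwrite(f"pics/{n}1.png",cv2.convertScaleAbs(c["pixels"],alpha=1.7)); pickle.dump(c,open(f"{n}1.pkl","wb"))
    im=cv2.cvtColor(c["pixels"],cv2.COLOR_BGR2GRAY);x,y,w,h={"top":(298,168,100,95),"scene":(172,203,86,60)}[n]
    m=np.zeros_like(im);m[y:y+h,x:x+w]=(im[y:y+h,x:x+w]>45)*255
    for k in cv2.findContours(m,cv2.RETR_EXTERNAL,cv2.CHAIN_APPROX_NONE)[0]:
        a=cv2.contourArea(k)
        if 60<a<400:
            e=cv2.fitEllipse(k);print(n,np.round(e[0],1),np.round(e[1],1),a,onz(c,[e[0]],.017)[0].round(4))
E
```

```text
[ 0.60633022 -0.28535579  0.13034168]
scene [235.  243.1] [14.4 16.4] 185.0 [ 0.5664 -0.1218  0.017 ]
scene [195.4 242.8] [14.4 16.4] 183.0 [ 0.571 -0.226  0.017]
scene [179.8 219.9] [ 6.5 14.1] 64.5 [ 0.491  -0.2864  0.017 ]
scene [233.7 210.7] [13.  15.1] 151.5 [ 0.4473 -0.1413  0.017 ]
scene [193.1 214.5] [14.4 21.3] 202.5 [ 0.4685 -0.2536  0.017 ]
top [384.  256.9] [11.3 48.3] 341.5 [ 0.3922 -0.2866  0.017 ]
top [372.2 226.9] [14.7 15. ] 171.0 [ 0.4734 -0.2541  0.017 ]
top [392.9 199.5] [10.3 72.1] 396.5 [ 0.5503 -0.3124  0.017 ]
```

View pics/top1.png

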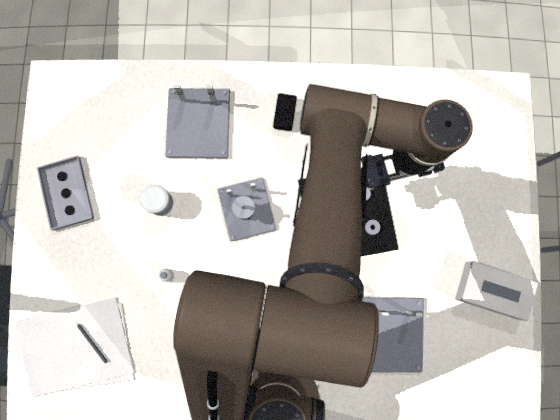

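View pics/scene1.png

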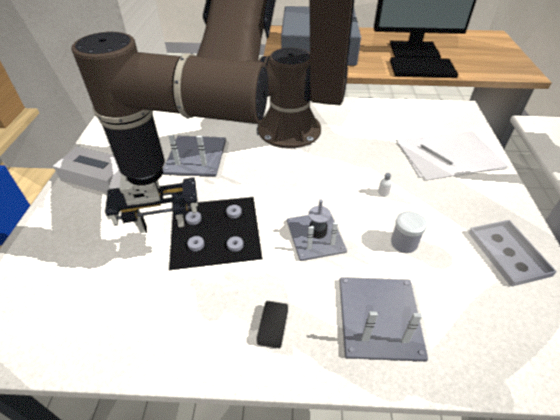

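Scene view: the pushed ring is at (235,243), and the scene camera reads it +4.6 mm in x and +3.2 mm in y against the robot. In the top view the forearm hides that ring. Now back to pick it up.

```bash
python3 to.py .5618 -.125 .0195 -164.5
```

```text
6.4 [ 0.6063 -0.2886  0.1289] [-1.7995e+02 -2.0000e-02 -1.6469e+02] F [ 0.16  0.38 -0.07] w 0.0699 j [ -9.  25.  -8.   0. -57. -66.]
slide total [-0.003  1.696  1.093] turn z total -0.002
```

Call:
apply_moves(
  slide=[
    [0,0.4,0],
    [0,0.45,0],
    [0,0.45,0.05],
    [0,0.396,0.25],
    [0,0,0.35],
    [0,0,0.3],
    [0,0,0.143],
    [0,0,0],
  ],
  turn=[
    [0,0,0],
    [0,0,0],
    [0,0,0],
    [0,0,0],
    [0,0,0],
    [0,0,0],
    [0,0,0],
    [0,0,0],
  ],
  jaw=[0.2,0.2,0.2,0.2,0.2,0.2,0.2,0.2],
)

```text
time_s: 7.2
tcp_pos: [0.5594, -0.12, 0.0188]
eef_rot: [180.0, -0.2, -164.4]
contact_force: [-1.0, -0.1, 0.2]
gripper_width: 0.0697
```

Call:
apply_moves(
  slide=[
    [0,0,0],
    [0,0,0],
    [0,0,0],
    [0,0,0],
    [0,0,-0.15],
    [0,0,-0.3],
    [0,0,-0.4],
    [0,0,-0.4],
  ],
  turn=[
    [0,0,0],
    [0,0,0],
    [0,0,0],
    [0,0,0],
    [0,0,0],
    [0,0,0],
    [0,0,0],
    [0,0,0],
  ],
  jaw=[1,1,1,1,1,1,1,1],
  newtons=20,
)

```text
time_s: 8.0
tcp_pos: [0.5598, -0.1206, 0.1463]
eef_rot: [180.0, -0.1, -164.5]
contact_force: [1.5, -0.4, -1.4]
gripper_width: 0.0412
```

```bash
python3 to.py .505 .0 .19 -164.5
```

```text
8.0 [ 0.5598 -0.1206  0.1463] [ 1.7998e+02 -7.0000e-02 -1.6450e+02] F [ 1.54 -0.36 -1.42] w 0.0412 j [  7.  16. -20.  -0. -55. -82.]
slide total [ 0.206  1.309 -0.436] turn z total -0.0
```

Call:
apply_moves(
  slide=[
    [0.03,0.15,-0.1],
    [0.03,0.3,-0.15],
    [0.03,0.4,-0.15],
    [0.03,0.4,-0.05],
    [0.03,0.25,0],
    [0.03,0.1,0],
    [0,0,0],
    [0,0,0],
  ],
  turn=[
    [0,0,0],
    [0,0,0],
    [0,0,0],
    [0,0,0],
    [0,0,0],
    [0,0,0],
    [0,0,0],
    [0,0,0],
  ],
  jaw=[1,1,1,1,1,1,1,1],
)

```text
time_s: 8.8
tcp_pos: [0.5001, 0.0286, 0.19]
eef_rot: [-180.0, -0.0, -164.5]
contact_force: [-0.5, 0.7, -1.8]
gripper_width: 0.041
```

```bash
python3 to.py .51 .094 .17 -164.5; python3 - <<'E'
from h import *
import pickle
c=r.capture("scene");pickle.dump(c,open("scene2.pkl","wb"));a=c["pixels"][140:260,240:380]
cv2.imwrite("pics/s2.png",cv2.convertScaleAbs(cv2.resize(a,(700,600),interpolation=cv2.INTER_CUBIC),alpha=2))
E
```

```text
8.8 [0.5001 0.0286 0.19  ] [-1.8000e+02 -3.0000e-02 -1.6446e+02] F [-0.49  0.67 -1.8 ] w 0.041 j [  26.    6.  -25.    0.  -58. -100.]
slide total [-0.27   0.604  0.2  ] turn z total 0.0
```

View pics/s2.png

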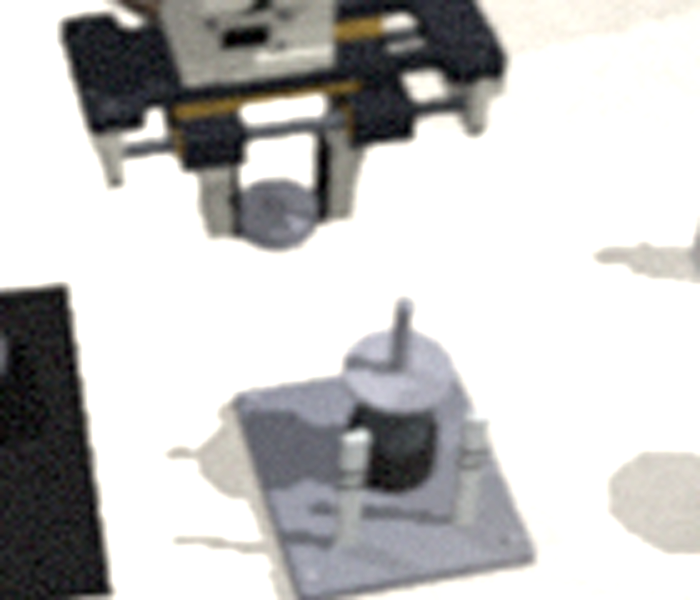

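The crop shows the ring between the fingers at scene (295,183), held level, and the pin tip at (321,200). I'll compare the projected ring with the picture to get the scene camera's bias here.

```bash
python3 - <<'E'
from h import *
import pickle
c=pickle.load(open("scene2.pkl","rb"))
tcp=np.array([.5001,.0286,.190]);rc=tcp+[0,0,-.0093]
a=np.linspace(0,2*np.pi,200);circ=np.c_[np.cos(a),np.sin(a),0*a]*.021
P=proj(c,np.r_[circ+rc+[0,0,.007],circ+rc-[0,0,.007]]);print("pred u",P[:,0].min(),P[:,0].max(),"v",P[:,1].min(),P[:,1].max(),"centre",proj(c,[rc]))
g=cv2.cvtColor(c["pixels"],cv2.COLOR_BGR2GRAY)
print("row183",g[183,284:308]);print("col295",g[172:194,295],"col297",g[172:194,297])
print("tip col",g[196:204,318:325])
E
```

```text
pred u 285.6140929338472 302.9094969189483 v 173.88816583868496 189.5221692988537 centre [[294.21478471 181.62515974]]
row183 [70 67 51 34 44 54 54 50 53 53 53 51 53 67 73 68 62 57 50 41 29 55 73 83]
col295 [152 154 150 114  74  56  58  53  48  51  50  51  52  57  65  62  53  66
 111 140 143 143] col297 [143 145 139 116  73  59  63  59  58  55  54  67  63  59  66  61  60  79
 121 141 143 146]
tip col [[141 146 149 152 150 148 148]
 [142 148 151 150 150 150 148]
 [142 143 143 145 152 151 149]
 [139 128 115 119 134 147 150]
 [134 106  90  95 113 140 148]
 [129  94  74  87 106 134 145]
 [123  80  59  71 104 138 150]
 [118  74  50  69 113 145 152]]
```

```bash
python3 - <<'E'
from h import *
import pickle
c=pickle.load(open("scene2.pkl","rb"))
for du,dv in((0,0),(1.3,1.0),(1.3,.5),(1.3,1.4)):
    t=onz(c,[(320.4-du,199.4-dv)],.1325)[0]+[.0035,0,0]
    p=onz(c,[(318.9-du,214.05-dv)],.0848)[0]
    b=onz(c,[(319.35-du,213.6-dv)],.0848)[0]
    print(du,dv,"tip",t.round(4),"pan",p.round(4),"base",b.round(4))
T=pickle.load(open("top0.pkl","rb"))
print(onz(T,[(325.8,195.)],.017))
E
```

```text
0 0 tip [0.5127 0.096  0.1325] pan [0.5144 0.0954 0.0848] base [0.5127 0.0966 0.0848]
1.3 1.0 tip [0.5092 0.0928 0.1325] pan [0.5109 0.0921 0.0848] base [0.5092 0.0933 0.0848]
1.3 0.5 tip [0.5111 0.0927 0.1325] pan [0.5127 0.0921 0.0848] base [0.5111 0.0933 0.0848]
1.3 1.4 tip [0.5078 0.0928 0.1325] pan [0.5095 0.0922 0.0848] base [0.5078 0.0934 0.0848]
[[ 0.55856529 -0.12627784  0.017     ]]
```

Call:
apply_moves(
  slide=[
    [-0.06,0.12,0],
    [-0.08,0.18,0],
    [-0.08,0.18,0],
    [-0.048,0.114,0.1],
    [0,0,0.15],
    [0,0,0.08],
    [0,0,0],
    [0,0,0],
  ],
  turn=[
    [0,0,0],
    [0,0,0],
    [0,0,0],
    [0,0,0],
    [0,0,0],
    [0,0,0],
    [0,0,0],
    [0,0,0],
  ],
  jaw=[1,1,1,1,1,1,1,1],
)

```text
time_s: 9.65
tcp_pos: [0.5103, 0.0929, 0.1571]
eef_rot: [-180.0, -0.0, -164.5]
contact_force: [-0.1, 0.1, -1.5]
gripper_width: 0.0404
```

```bash
cat > look.py <<'E'
from h import *
import sys,pickle
n=sys.argv[1]
st=r.get_state();print(round(st["time_s"],2),st["tcp_pos"].round(4),st["eef_rot"].round(2),"F",st["contact_force"].round(2),"w",round(st["gripper_width"],4))
c=r.capture("scene");pickle.dump(c,open(n+".pkl","wb"));a=c["pixels"][170:260,270:370]
cv2.imwrite(f"pics/{n}.png",cv2.convertScaleAbs(cv2.resize(a,(660,594),interpolation=cv2.INTER_CUBIC),alpha=2))
E
python3 look.py s3
```

```text
9.65 [0.5103 0.0929 0.1571] [-1.7998e+02 -3.0000e-02 -1.6451e+02] F [-0.06  0.1  -1.55] w 0.0404
```

View pics/s3.png

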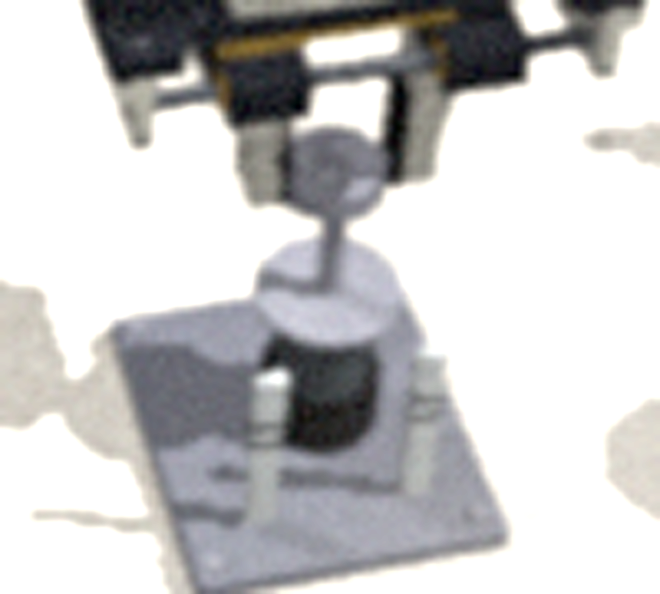

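The ring is laterally lined up over the pin (ring centre at crop x 335, pin at 333–337). I'll lower it slowly by 20 mm and check.

Call:
apply_moves(
  slide=[
    [0,0,0.03],
    [0,0,0.03],
    [0,0,0.03],
    [0,0,0.03],
    [0,0,0.03],
    [0,0,0.03],
    [0,0,0.02],
    [0,0,0],
  ],
  turn=[
    [0,0,0],
    [0,0,0],
    [0,0,0],
    [0,0,0],
    [0,0,0],
    [0,0,0],
    [0,0,0],
    [0,0,0],
  ],
  jaw=[1,1,1,1,1,1,1,1],
)

```text
time_s: 10.5
tcp_pos: [0.5104, 0.0934, 0.1371]
eef_rot: [180.0, 0.0, -164.5]
contact_force: [0.3, 1.4, -0.8]
gripper_width: 0.0413
```

```bash
python3 look.py s4
```

```text
10.5 [0.5104 0.0934 0.1371] [ 1.8000e+02  1.0000e-02 -1.6448e+02] F [ 0.34  1.36 -0.79] w 0.0413
```

View pics/s4.png

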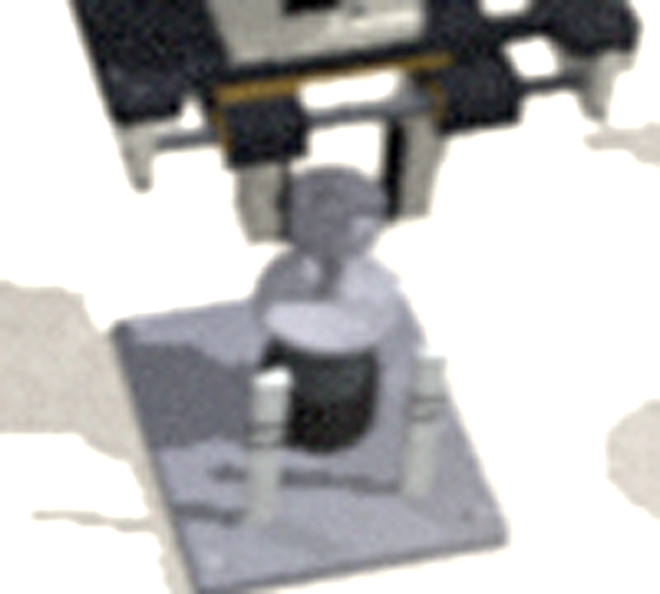

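```bash
cat > pan.py <<'E'
from h import *
import sys,pickle
# front rim of the pan: strongest bright->dark step down columns, pan front edge over black cylinder
for n in sys.argv[1:]:
    c=pickle.load(open(n+".pkl","rb"));g=cv2.GaussianBlur(cv2.cvtColor(c["pixels"],cv2.COLOR_BGR2GRAY),(3,1),0).astype(float)
    o=[]
    for u in range(315,323):
        col=g[210:238,u];d=col[1:]-col[:-1]
        # first crossing of 60 from bright pan to black body, from the bottom up
        i=[k for k in range(len(col)-1) if col[k]>55>=col[k+1]]
        if i: k=i[0] if len(i)==1 else i[-1]; o.append(210+k+(col[k]-55)/(col[k]-col[k+1]))
    p,P=cloud(c,309,330,208,226)
    print(n,"rim v",np.round(o,2),round(np.median(o),2))
E
python3 pan.py scene0 scene1 scene2 s3 s4
```

```text
scene0 rim v [221.23 221.48 221.73 221.88 221.96 222.08 222.12 222.04] 221.92
scene1 rim v [221.66 221.91 222.22 222.44 222.51 222.54 222.56 222.48] 222.46
scene2 rim v [221.45 221.74 222.   222.11 222.15 222.23 222.2  222.12] 222.12
s3 rim v [221.52 221.81 222.04 222.19 222.29 222.35 222.34 222.22] 222.21
s4 rim v [222.5  222.76 223.   223.22 223.29 223.32 223.33 223.29] 223.25
```

Call:
apply_moves(
  slide=[
    [0,0.01,0],
    [0,0,0],
    [0,0,0],
  ],
  turn=[
    [0,0,0],
    [0,0,0],
    [0,0,0],
  ],
  jaw=[1,1,1],
)

```text
time_s: 10.85
tcp_pos: [0.5097, 0.094, 0.1372]
eef_rot: [-180.0, -0.0, -164.5]
contact_force: [-0.3, 0.0, -1.6]
gripper_width: 0.0411
```

```bash
python3 look.py s5; python3 pan.py s5
```

```text
10.85 [0.5097 0.094  0.1372] [-1.7999e+02 -3.0000e-02 -1.6449e+02] F [-0.29  0.03 -1.59] w 0.0411
s5 rim v [221.47 221.76 222.   222.21 222.27 222.31 222.3  222.25] 222.23
```

Threaded: the 1 mm nudge freed the friction and the pan sprang back to its rest level. Now I'll lower it on down.

Call:
apply_moves(
  slide=[
    [0,0.004,0.04],
    [0,0,0.05],
    [0,0,0.05],
    [0,0,0.05],
    [0,0,0.05],
    [0,0,0.05],
    [0,0,0.03],
    [0,0,0],
  ],
  turn=[
    [0,0,0],
    [0,0,0],
    [0,0,0],
    [0,0,0],
    [0,0,0],
    [0,0,0],
    [0,0,0],
    [0,0,0],
  ],
  jaw=[1,1,1,1,1,1,1,1],
)

```text
time_s: 11.7
tcp_pos: [0.5096, 0.0944, 0.1047]
eef_rot: [-180.0, -0.1, -164.5]
contact_force: [0.4, 0.3, -1.9]
gripper_width: 0.041
```

```bash
python3 look.py s6; python3 pan.py s6
```

```text
11.7 [0.5096 0.0944 0.1047] [-1.7999e+02 -6.0000e-02 -1.6449e+02] F [ 0.36  0.35 -1.93] w 0.041
s6 rim v [221.42 221.69 221.96 222.16 222.22 222.27 222.25 222.17] 222.17
```

View pics/s6.png

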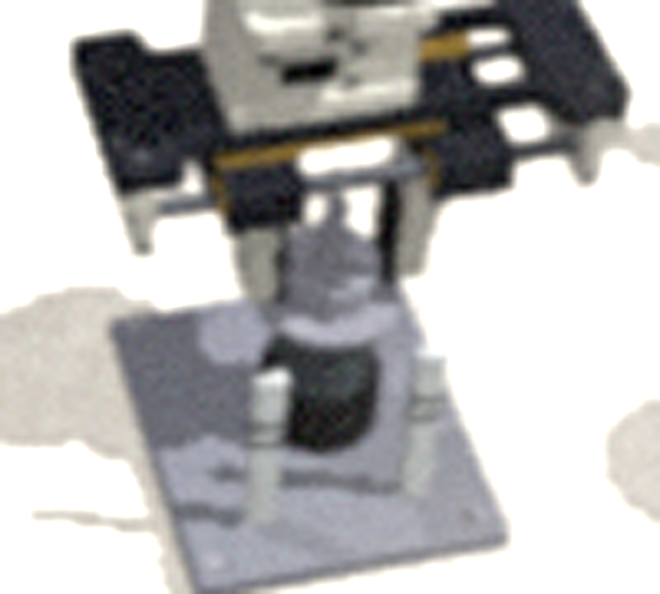

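The pin tip shows above the ring at crop (335,205), and the pan is still at its rest level. Now the final slow lowering.

Call:
apply_moves(
  slide=[
    [0,0,0.02],
    [0,0,0.02],
    [0,0,0.015],
    [0,0,0.015],
    [0,0,0.015],
    [0,0,0.015],
    [0,0,0.01],
    [0,0,0],
  ],
  turn=[
    [0,0,0],
    [0,0,0],
    [0,0,0],
    [0,0,0],
    [0,0,0],
    [0,0,0],
    [0,0,0],
    [0,0,0],
  ],
  jaw=[1,1,1,1,1,1,1,1],
)

```text
time_s: 12.55
tcp_pos: [0.51, 0.0946, 0.0942]
eef_rot: [-180.0, 0.0, -164.5]
contact_force: [0.9, 0.1, 0.9]
gripper_width: 0.0409
```

```bash
python3 look.py s7; python3 pan.py s7
```

```text
12.55 [0.51   0.0946 0.0942] [-1.8000e+02  1.0000e-02 -1.6448e+02] F [0.88 0.12 0.92] w 0.0409
s7 rim v [223.93 224.3  224.5  224.65 224.73 224.79 224.76 224.69] 224.67
```

View pics/s7.png

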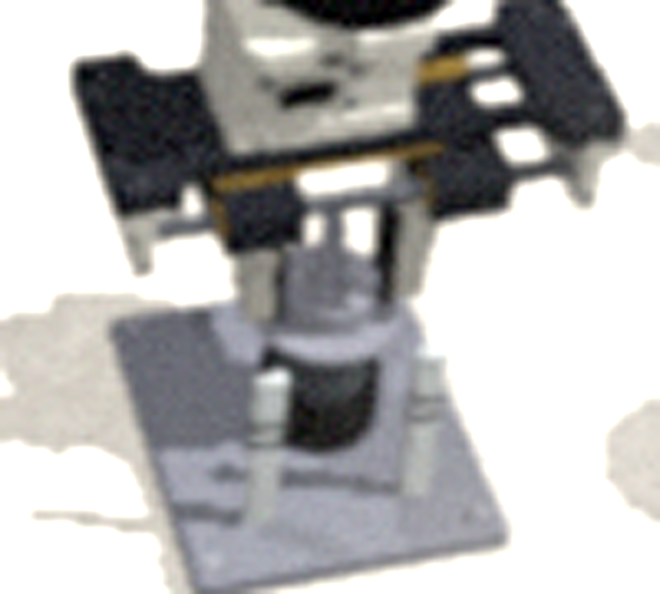

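Call:
apply_moves(
  slide=[
    [0,0,-0.005],
    [0,0,0],
    [0,0,0],
    [0,0,0],
    [0,0,-0.05],
    [0,0,-0.1],
    [0,0,-0.2],
    [0,0,-0.3],
  ],
  turn=[
    [0,0,0],
    [0,0,0],
    [0,0,0],
    [0,0,0],
    [0,0,0],
    [0,0,0],
    [0,0,0],
    [0,0,0],
  ],
  jaw=[1,0.25,0.25,0.25,0.25,0.25,0.25,0.25],
)

```text
time_s: 13.4
tcp_pos: [0.5091, 0.0942, 0.16]
eef_rot: [-180.0, -0.1, -164.5]
contact_force: [-0.0, 0.8, 1.0]
gripper_width: 0.0656
```

```bash
python3 look.py s8; python3 pan.py s8; python3 - <<'E'
from h import *
import pickle
c=pickle.load(open("s8.pkl","rb"))
for z in (.085,.077,.069,.061):print(z,proj(c,[[.54,.0935,z],[.54,.0935,z-.004]]).round(2).tolist())
E
python3 to.py .5685 -.2271 .14 -164.5
```

```text
13.4 [0.5091 0.0942 0.16  ] [-1.7997e+02 -1.4000e-01 -1.6449e+02] F [-0.02  0.78  1.04] w 0.0656
s8 rim v [223.67 223.97 224.19 224.3  224.42 224.48 224.43 224.33] 224.32
0.085 [[318.32, 221.18], [318.21, 222.25]]
0.077 [[318.11, 223.32], [318.0, 224.37]]
0.069 [[317.89, 225.42], [317.79, 226.47]]
0.061 [[317.68, 227.51], [317.58, 228.54]]
13.45 [0.5121 0.0952 0.166 ] [-180.      0.34 -164.41] F [2.51 1.71 4.93] w 0.0657 j [  32.   10.  -25.    0.  -55. -107.]
slide total [ 0.324 -3.256  0.259] turn z total 0.001
```

View pics/s8.png

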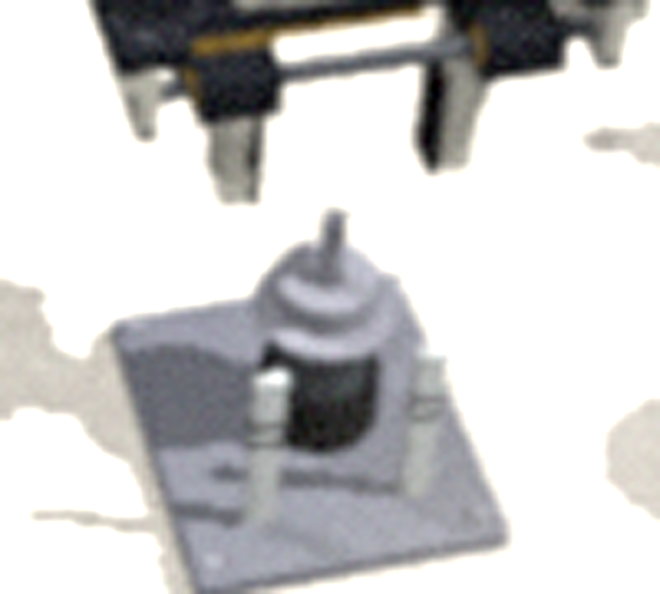

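The ring is seated on the pan with the pin through it, and the rim sank 2.15 px, about 8 mm. Next is the second ring, near (0.566,-0.229).

Call:
apply_moves(
  slide=[
    [0.02,-0.15,0],
    [0.04,-0.4,0],
    [0.04,-0.45,0],
    [0.05,-0.45,0],
    [0.05,-0.45,0],
    [0.04,-0.45,0.05],
    [0.04,-0.45,0.05],
    [0.04,-0.4,0.1],
  ],
  turn=[
    [0,0,0],
    [0,0,0],
    [0,0,0],
    [0,0,0],
    [0,0,0],
    [0,0,0],
    [0,0,0],
    [0,0,0],
  ],
  jaw=[0.2,0.2,0.2,0.2,0.2,0.2,0.2,0.2],
)

```text
time_s: 14.25
tcp_pos: [0.5647, -0.2251, 0.1401]
eef_rot: [-180.0, 0.0, -164.5]
contact_force: [1.1, 1.0, 0.5]
gripper_width: 0.0701
```

Call:
apply_moves(
  slide=[
    [0,-0.07,0.1],
    [0,0,0.1],
    [0,0,0.1],
    [0,0,0.1],
    [0,0,0.1],
    [0,0,0],
    [0,0,0],
    [0,0,0],
  ],
  turn=[
    [0,0,-0.099],
    [0,0,-0.099],
    [0,0,-0.099],
    [0,0,-0.099],
    [0,0,-0.099],
    [0,0,-0.099],
    [0,0,-0.099],
    [0,0,-0.099],
  ],
  jaw=[0.2,0.2,0.2,0.2,0.2,0.2,0.2,0.2],
)

```text
time_s: 15.05
tcp_pos: [0.5659, -0.2296, 0.0895]
eef_rot: [179.9, 0.0, -96.1]
contact_force: [-0.4, 0.8, -0.1]
gripper_width: 0.0703
```

Call:
apply_moves(
  slide=[
    [0,0,0],
    [0,0,0],
    [0,0,0],
    [0,0,0],
  ],
  turn=[
    [0,0,-0.099],
    [0,0,-0.099],
    [0,0,-0.058],
    [0,0,0],
  ],
  jaw=[0.2,0.2,0.2,0.2],
)

```text
time_s: 15.45
tcp_pos: [0.566, -0.2295, 0.0896]
eef_rot: [180.0, 0.0, -74.4]
contact_force: [-0.8, 0.2, 0.3]
gripper_width: 0.07
```

```bash
python3 to.py .5662 -.2292 .0195 -74.5
```

```text
15.45 [ 0.566  -0.2295  0.0896] [ 1.7997e+02  2.0000e-02 -7.4370e+01] F [-0.79  0.22  0.3 ] w 0.07 j [ -4.  22. -18.  -0. -49.  19.]
slide total [-0.003 -0.003  0.701] turn z total 0.002
```

Call:
apply_moves(
  slide=[
    [0,0,0.15],
    [0,0,0.2],
    [0,0,0.15],
    [0,0,0.12],
    [0,0,0.08],
    [0,0,0],
    [0,0,0],
    [0,0,0],
  ],
  turn=[
    [0,0,0],
    [0,0,0],
    [0,0,0],
    [0,0,0],
    [0,0,0],
    [0,0,0],
    [0,0,0],
    [0,0,0],
  ],
  jaw=[0.2,0.2,0.2,0.2,0.2,1,1,1],
  newtons=6,
)

```text
time_s: 16.25
tcp_pos: [0.5671, -0.2292, 0.0205]
eef_rot: [-179.9, -0.0, -74.4]
contact_force: [0.2, -0.0, 0.1]
gripper_width: 0.0518
```

Call:
apply_moves(
  slide=[
    [0,0,0],
    [0,0,0],
    [0,0,0],
    [0,0,0],
    [0,0,0],
    [0,0,0],
    [0,0,0],
    [0,0,0],
  ],
  turn=[
    [0,0,0],
    [0,0,0],
    [0,0,0],
    [0,0,0],
    [0,0,0.099],
    [0,0,0.099],
    [0,0,0.099],
    [0,0,0.099],
  ],
  jaw=[1,1,0.2,0.2,0.2,0.2,0.2,0.2],
)

```text
time_s: 17.05
tcp_pos: [0.5666, -0.229, 0.0197]
eef_rot: [-180.0, 0.0, -108.8]
contact_force: [-0.4, -0.6, 0.8]
gripper_width: 0.0698
```

Call:
apply_moves(
  slide=[
    [0,0,0],
    [0,0,0],
    [0,0,0],
    [0,0,0],
    [0,0,0],
    [0,0,0],
    [0,0,0],
    [0,0,0],
  ],
  turn=[
    [0,0,0.099],
    [0,0,0.099],
    [0,0,0.099],
    [0,0,0.099],
    [0,0,0.099],
    [0,0,0.099],
    [0,0,0.055],
    [0,0,0],
  ],
  jaw=[0.2,0.2,0.2,0.2,0.2,0.2,0.2,0.2],
)

```text
time_s: 17.85
tcp_pos: [0.5665, -0.229, 0.0197]
eef_rot: [180.0, 0.0, -164.3]
contact_force: [-0.4, 0.6, 0.4]
gripper_width: 0.0702
```

```bash
python3 to.py .5662 -.2292 .0195 -164.5
```

```text
17.85 [ 0.5665 -0.229   0.0197] [ 180.      0.   -164.29] F [-0.4   0.64  0.36] w 0.0702 j [ -4.  27. -22.  -0. -41. -71.]
slide total [ 0.004 -0.001  0.002] turn z total 0.002
```

Call:
apply_moves(
  slide=[
    [0,0,0],
    [0,0,0],
    [0,0,0],
    [0,0,0],
    [0,0,0],
    [0,0,0],
    [0,0,-0.1],
    [0,0,-0.2],
  ],
  turn=[
    [0,0,0],
    [0,0,0],
    [0,0,0],
    [0,0,0],
    [0,0,0],
    [0,0,0],
    [0,0,0],
    [0,0,0],
  ],
  jaw=[1,1,1,1,1,1,1,1],
  newtons=20,
)

```text
time_s: 18.65
tcp_pos: [0.5652, -0.2289, 0.0489]
eef_rot: [179.9, -0.2, -164.2]
contact_force: [-0.0, 0.6, -2.1]
gripper_width: 0.0408
```

Call:
apply_moves(
  slide=[
    [0,0,-0.4],
    [0,0.15,-0.4],
    [0,0.35,-0.3],
    [-0.05,0.45,-0.1],
    [-0.05,0.45,0],
    [-0.05,0.45,0],
    [-0.05,0.45,0],
    [-0.05,0.3,0],
  ],
  turn=[
    [0,0,0],
    [0,0,0],
    [0,0,0],
    [0,0,0],
    [0,0,0],
    [0,0,0],
    [0,0,0],
    [0,0,0],
  ],
  jaw=[1,1,1,1,1,1,1,1],
)

```text
time_s: 19.45
tcp_pos: [0.519, 0.0302, 0.1707]
eef_rot: [180.0, 0.1, -164.2]
contact_force: [1.7, -0.2, -1.1]
gripper_width: 0.0408
```

Call:
apply_moves(
  slide=[
    [0,0.1,0],
    [0,0,0],
    [0,0,0],
  ],
  turn=[
    [0,0,0],
    [0,0,0],
    [0,0,0],
  ],
  jaw=[1,1,1],
)

```text
time_s: 19.75
tcp_pos: [0.5171, 0.0373, 0.1701]
eef_rot: [-180.0, 0.0, -164.2]
contact_force: [0.2, -0.1, -1.5]
gripper_width: 0.0409
```

```bash
python3 to.py .5096 .0944 .157 -164.5
```

```text
19.75 [0.5171 0.0373 0.1701] [-180.     0.  -164.2] F [ 0.24 -0.13 -1.51] w 0.0409 j [  26.    9.  -25.    0.  -56. -100.]
slide total [-0.084  0.57   0.131] turn z total 0.004
```

Call:
apply_moves(
  slide=[
    [-0.02,0.12,0],
    [-0.03,0.2,0],
    [-0.024,0.18,0.02],
    [-0.01,0.07,0.1],
    [0,0,0.1],
    [0,0,0],
    [0,0,0],
  ],
  turn=[
    [0,0,0],
    [0,0,0],
    [0,0,0],
    [0,0,0],
    [0,0,0.004],
    [0,0,0],
    [0,0,0],
  ],
  jaw=[1,1,1,1,1,1,1],
)

```text
time_s: 20.45
tcp_pos: [0.5096, 0.0938, 0.1472]
eef_rot: [-180.0, -0.1, -164.6]
contact_force: [0.8, -0.3, -0.7]
gripper_width: 0.0409
```

```bash
python3 look.py s9; python3 pan.py s9
```

```text
20.45 [0.5096 0.0938 0.1472] [-1.7997e+02 -8.0000e-02 -1.6461e+02] F [ 0.78 -0.27 -0.73] w 0.0409
s9 rim v [223.61 223.94 224.22 224.33 224.43 224.5  224.43 224.32] 224.33
```

View pics/s9.png

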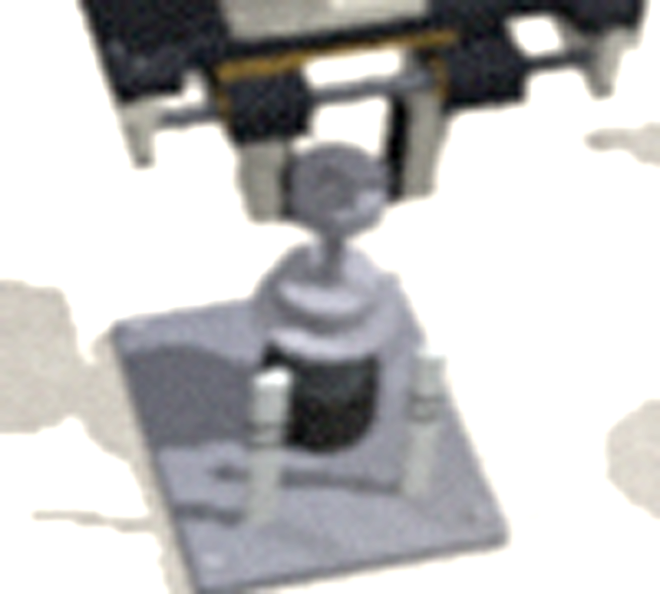

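The second ring is lined up over the pin (crop x 337) with the pan undisturbed. I'll lower it 18 mm, with a 0.6 mm nudge in +y.

Call:
apply_moves(
  slide=[
    [0,0.006,0.02],
    [0,0,0.03],
    [0,0,0.03],
    [0,0,0.03],
    [0,0,0.03],
    [0,0,0.02],
    [0,0,0.02],
    [0,0,0],
  ],
  turn=[
    [0,0,0],
    [0,0,0],
    [0,0,0],
    [0,0,0],
    [0,0,0],
    [0,0,0],
    [0,0,0],
    [0,0,0],
  ],
  jaw=[1,1,1,1,1,1,1,1],
)

```text
time_s: 21.3
tcp_pos: [0.5095, 0.0952, 0.1295]
eef_rot: [-180.0, -0.0, -164.6]
contact_force: [0.2, -0.2, -2.5]
gripper_width: 0.0411
```

```bash
python3 look.py s10; python3 pan.py s10
```

```text
21.3 [0.5095 0.0952 0.1295] [-1.7999e+02 -3.0000e-02 -1.6457e+02] F [ 0.22 -0.18 -2.51] w 0.0411
s10 rim v [223.65 223.97 224.2  224.35 224.5  224.52 224.43 224.3 ] 224.33
```

Call:
apply_moves(
  slide=[
    [0,0,0.03],
    [0,0,0.04],
    [0,0,0.04],
    [0,0,0.04],
    [0,0,0.03],
    [0,0,0.015],
    [0,0,0.015],
    [0,0,0.015],
  ],
  turn=[
    [0,0,0],
    [0,0,0],
    [0,0,0],
    [0,0,0],
    [0,0,0],
    [0,0,0],
    [0,0,0],
    [0,0,0],
  ],
  jaw=[1,1,1,1,1,1,1,1],
)

```text
time_s: 22.15
tcp_pos: [0.5097, 0.0953, 0.1072]
eef_rot: [180.0, 0.0, -164.6]
contact_force: [-1.2, 0.4, -0.4]
gripper_width: 0.0409
```

Call:
apply_moves(
  slide=[
    [0,0,0.015],
    [0,0,0.015],
    [0,0,0.015],
    [0,0,0.01],
    [0,0,0],
    [0,0,0],
  ],
  turn=[
    [0,0,0],
    [0,0,0],
    [0,0,0],
    [0,0,0],
    [0,0,0],
    [0,0,0],
  ],
  jaw=[1,1,1,1,1,1],
)

```text
time_s: 22.75
tcp_pos: [0.5097, 0.0953, 0.1018]
eef_rot: [180.0, 0.0, -164.6]
contact_force: [-0.9, -0.6, -0.2]
gripper_width: 0.0406
```

```bash
python3 look.py s11; python3 pan.py s11
```

```text
22.75 [0.5097 0.0953 0.1018] [ 1.8000e+02  1.0000e-02 -1.6457e+02] F [-0.94 -0.64 -0.24] w 0.0406
s11 rim v [225.25 225.46 225.62 225.79 225.86 225.93 225.96 225.92] 225.82
```

View pics/s11.png

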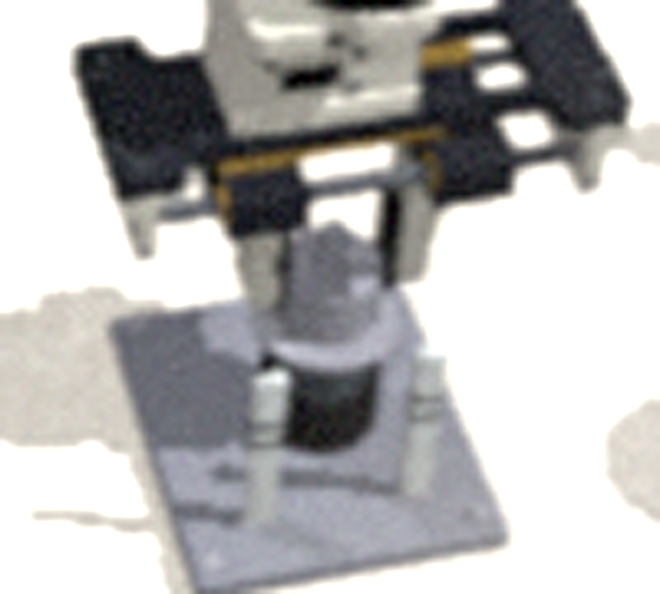

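The pan has taken about 70% of this ring's weight, so I'll lower 2 mm more before letting go.

Call:
apply_moves(
  slide=[
    [0,0,0.01],
    [0,0,0.012],
    [0,0,0],
    [0,0,0],
  ],
  turn=[
    [0,0,0],
    [0,0,0],
    [0,0,0],
    [0,0,0],
  ],
  jaw=[1,1,1,1],
)

```text
time_s: 23.2
tcp_pos: [0.5097, 0.0953, 0.0996]
eef_rot: [-180.0, 0.0, -164.6]
contact_force: [0.2, -0.4, 0.1]
gripper_width: 0.0405
```

```bash
python3 look.py s12; python3 pan.py s12
```

```text
23.2 [0.5097 0.0953 0.0996] [-180.      0.   -164.57] F [ 0.24 -0.42  0.13] w 0.0405
s12 rim v [225.81 226.08 226.32 226.47 226.59 226.63 226.6  226.48] 226.47
```

Call:
apply_moves(
  slide=[
    [0,0,0],
    [0,0,0],
    [0,0,0],
    [0,0,-0.05],
    [0,0,-0.15],
    [0,0,-0.3],
    [0,0,-0.3],
    [0,0,-0.2],
  ],
  turn=[
    [0,0,0],
    [0,0,0],
    [0,0,0],
    [0,0,0],
    [0,0,0],
    [0,0,0],
    [0,0,0],
    [0,0,0],
  ],
  jaw=[0.25,0.25,0.25,0.25,0.25,0.25,0.25,0.25],
)

```text
time_s: 24.05
tcp_pos: [0.5102, 0.0954, 0.2021]
eef_rot: [180.0, 0.1, -164.6]
contact_force: [0.3, 0.6, -0.3]
gripper_width: 0.0654
```

Call:
apply_moves(
  slide=[
    [0.03,-0.3,-0.2],
    [0.05,-0.4,0],
    [0.05,-0.4,0],
    [0.03,-0.2,0],
    [0,0,0],
  ],
  turn=[
    [0,0,0],
    [0,0,0],
    [0,0,0],
    [0,0,0],
    [0,0,0],
  ],
  jaw=[0.25,0.25,0.25,0.25,0.25],
)

```text
time_s: 24.55
tcp_pos: [0.5287, -0.0366, 0.2199]
eef_rot: [-180.0, -0.0, -164.7]
contact_force: [-0.5, 0.4, -0.5]
gripper_width: 0.066
```

```bash
python3 look.py s13; python3 pan.py s13; python3 - <<'E'
from h import *
import pickle
c=pickle.load(open("s13.pkl","rb"));a=c["pixels"][195:255,295:350]
cv2.imwrite("pics/s13b.png",cv2.convertScaleAbs(cv2.resize(a,(550,600),interpolation=cv2.INTER_CUBIC),alpha=1.8))
t=r.capture("top");pickle.dump(t,open("t13.pkl","wb"));cv2.imwrite("pics/t13.png",cv2.convertScaleAbs(t["pixels"],alpha=1.8))
for nm,d,b in(("S",c,(309,330,211,222)),):
    p,P=cloud(d,*b);
E
```

```text
24.55 [ 0.5287 -0.0366  0.2199] [-179.99   -0.   -164.73] F [-0.51  0.44 -0.46] w 0.066
s13 rim v [225.71 225.94 226.19 226.32 226.43 226.45 226.35 226.27] 226.3
```

View pics/s13b.png

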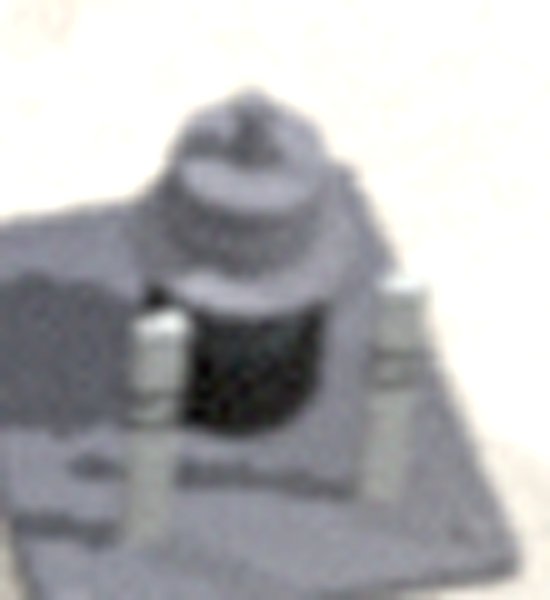

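View pics/t13.png

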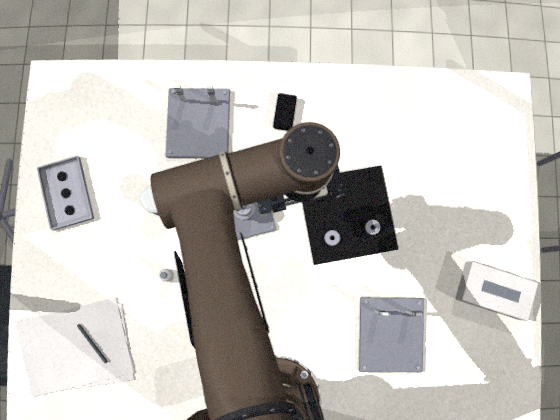

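Two rings are seated on the pin, and the other two are still on the mat at top (332,238) and (373,227). I need the absolute pan height, so I'll calibrate the depth readings against objects of known height: jar lid 90 mm, case 30 mm, plate 12 mm and table 0.

```bash
python3 - <<'E'
from h import *
import pickle
C={n:pickle.load(open(n+".pkl","rb")) for n in("scene0","scene1","scene2","s3","s8","s13","top0","top1")}
def near(c,ctr,rad,h,band=.012,inner=0):
    u=proj(c,[[*ctr,h]])[0];w=int(rad/1.2*450)+4
    x0,y0=int(u[0])-w,int(u[1])-w
    p,P=cloud(c,x0,x0+2*w,y0,y0+2*w)
    d=np.hypot(P[:,0]-ctr[0],P[:,1]-ctr[1]);m=(d<rad)&(d>=inner)&(abs(P[:,2]-h)<band)
    return np.median(P[m,2]),P[m,2].mean(),m.sum(),P[m,:2].mean(0)
# jar & case xy from depth
for n in("scene0","top0"):
    c=C[n];b=(140,176,182,218) if n=="top0" else (390,428,208,250)
    p,P=cloud(c,*b);m=(P[:,2]>.08)&(P[:,2]<.1);print(n,"jar xy",P[m].mean(0),m.sum())
    b=(272,298,92,132) if n=="top0" else (256,290,300,348)
    p,P=cloud(c,*b);m=(P[:,2]>.022)&(P[:,2]<.038);print(n,"case xy",P[m].mean(0),m.sum())
    b=(155,178,262,284) if n=="top0" else (376,394,170,198)
    p,P=cloud(c,*b);m=(P[:,2]>.065)&(P[:,2]<.085);print(n,"drops",P[m].mean(0),m.sum())
E
```

```text
scene0 jar xy [0.53463827 0.32691183 0.0883855 ] 541
scene0 case xy [ 0.79608167 -0.00874067  0.028874  ] 1028
scene0 drops [0.33432675 0.29878074 0.07285524] 32
top0 jar xy [0.52917599 0.32804122 0.08888514] 627
top0 case xy [ 0.7906106  -0.00942349  0.02927609] 632
top0 drops [0.33137904 0.29850995 0.07409931] 39
```

```bash
cat > hz.py <<'E'
from h import *
import pickle,sys
def med(P,ctr,rad,h,inner=0,front=None,band=.008):
    d=np.hypot(P[:,0]-ctr[0],P[:,1]-ctr[1]);m=(d<rad)&(d>=inner)&(abs(P[:,2]-h)<band)
    if front is not None: m&=P[:,0]>ctr[0]+front
    z=P[m,2];return "%.5f(%d,se%.5f)"%(np.median(z),m.sum(),z.std()/max(1,m.sum())**.5)
for n in sys.argv[1:]:
    c=pickle.load(open(n+".pkl","rb"));s=not n.startswith("t")
    o=(lambda a,b:a) if s else (lambda a,b:b)
    jar=o((.5346,.3269),(.5292,.328));jb=o((385,435,205,255),(135,180,177,222))
    cs=o((.796,-.0087),(.7906,-.0094));cb=o((250,295,295,352),(268,302,88,136))
    pin=o((.5135,.0965),(.5110,.0945));pb=o((300,340,195,235),(225,262,190,228))
    J=cloud(c,*jb)[1];K=cloud(c,*cb)[1];P=cloud(c,*pb)[1]
    print(n,"jar",med(J,jar,.030,.089),"case",med(K,cs,.022,.029),"table",med(cloud(c,*o((265,285,255,275),(195,212,228,245)))[1],(0,0),9,0),
      "mat",med(cloud(c,*o((205,225,224,236),(342,354,205,222)))[1],(0,0),9,.003))
    for h in(.085,.077,.069):print("   pan band",h,med(P,pin,.027,h,.009,band=.006),"front",med(P,pin,.0285,h,.0225,.005,band=.006))
E
python3 hz.py scene0 top0 scene1 top1 scene2 s3 s8 s13
```

```text
scene0 jar 0.08948(348,se0.00010) case 0.02946(293,se0.00008) table -0.00047(396,se0.00008) mat 0.00239(239,se0.00009)
   pan band 0.085 0.08476(200,se0.00011) front 0.08443(59,se0.00022)
   pan band 0.077 0.08215(25,se0.00014) front 0.08187(14,se0.00021)
   pan band 0.069 0.06739(21,se0.00050) front nan(0,senan)
top0 jar 0.08956(401,se0.00015) case 0.02935(190,se0.00022) table -0.00033(285,se0.00018) mat 0.00295(195,se0.00021)
   pan band 0.085 0.08441(279,se0.00015) front 0.08401(61,se0.00031)
   pan band 0.077 0.08159(93,se0.00014) front 0.08205(19,se0.00024)
   pan band 0.069 nan(0,senan) front nan(0,senan)
scene1 jar 0.08958(346,se0.00009) case 0.02945(287,se0.00008) table -0.00037(397,se0.00007) mat 0.00253(240,se0.00010)
   pan band 0.085 0.08459(202,se0.00010) front 0.08445(51,se0.00024)
   pan band 0.077 0.08236(29,se0.00019) front 0.08202(13,se0.00037)
   pan band 0.069 0.06573(23,se0.00042) front nan(0,senan)
top1 jar 0.08952(408,se0.00014) case 0.02919(188,se0.00023) table -0.00050(282,se0.00017) mat nan(0,senan)
   pan band 0.085 0.08502(276,se0.00016) front 0.08483(62,s
[... 854 characters left out ...]
239,se0.00009)
   pan band 0.085 0.08923(109,se0.00035) front 0.07954(3,se0.00027)
   pan band 0.077 0.07678(123,se0.00021) front 0.07600(54,se0.00028)
   pan band 0.069 0.07404(19,se0.00025) front 0.07404(17,se0.00026)
s13 jar 0.08959(340,se0.00009) case 0.02944(288,se0.00008) table -0.00044(397,se0.00007) mat 0.00239(240,se0.00009)
   pan band 0.085 0.08430(50,se0.00050) front nan(0,senan)
   pan band 0.077 0.07668(59,se0.00048) front 0.07160(4,se0.00028)
   pan band 0.069 0.06905(114,se0.00021) front 0.06835(50,se0.00028)
  return _methods._mean(a, axis=axis, dtype=dtype,
  ret = ret.dtype.type(ret / rcount)
  ret = _var(a, axis=axis, dtype=dtype, out=out, ddof=ddof,
  arrmean = um.true_divide(arrmean, div, out=arrmean,
  ret = ret.dtype.type(ret / rcount)
```

Depth is biased by a steady −0.45 mm on all four references. Corrected, the pan started at 0.0851 (sunk 9.9 mm) and is now at about 0.0690–0.0695 (sunk about 25.5–26 mm), between the lines. A third ring would bring it to the lower line. I'll retreat and check again from both cameras.

Call:
apply_moves(
  slide=[
    [0,-0.3,-0.1],
    [0,-0.45,-0.1],
    [0,-0.45,0],
    [0,-0.45,0],
    [0,-0.45,0],
    [0,-0.4,0],
    [0,-0.2,0],
    [0,0,0],
  ],
  turn=[
    [0,0,0],
    [0,0,0],
    [0,0,0],
    [0,0,0],
    [0,0,0],
    [0,0,0],
    [0,0,0],
    [0,0,0],
  ],
  jaw=[0.25,0.25,0.25,0.25,0.25,0.25,0.25,0.25],
)

```text
time_s: 25.45
tcp_pos: [0.6011, -0.296, 0.2386]
eef_rot: [180.0, -0.1, -164.7]
contact_force: [0.0, 0.7, -0.8]
gripper_width: 0.0655
```

Call:
apply_moves(
  slide=[
    [0,0,0],
    [0,0,0],
    [0,0,0],
    [0,0,0],
    [0,0,0],
  ],
  turn=[
    [0,0,0],
    [0,0,0],
    [0,0,0],
    [0,0,0],
    [0,0,0],
  ],
  jaw=[0.25,0.25,0.25,0.25,0.25],
)

```text
time_s: 25.95
tcp_pos: [0.6007, -0.2939, 0.2399]
eef_rot: [-180.0, 0.0, -164.5]
contact_force: [0.1, 0.5, 1.0]
gripper_width: 0.0658
```

```bash
python3 look.py s14; python3 pan.py s14; python3 - <<'E'
from h import *
import pickle
t=r.capture("top");pickle.dump(t,open("t14.pkl","wb"));c=pickle.load(open("s14.pkl","rb"))
cv2.imwrite("pics/f14.png",np.hstack([cv2.convertScaleAbs(cv2.resize(i,(400,300)),alpha=1.8) for i in(c["pixels"],t["pixels"])]))
# plane fit free height histogram of pan annulus
for n,d,b,pin in(("S",c,(300,340,195,235),(.5135,.0965)),("T",t,(225,262,190,228),(.511,.0945))):
    P=cloud(d,*b)[1];q=np.hypot(P[:,0]-pin[0],P[:,1]-pin[1]);m=(q>.0225)&(q<.028)&(P[:,2]>.055)&(P[:,2]<.09)
    print(n,m.sum(),np.histogram(P[m,2],bins=np.arange(.058,.090,.002))[0],"median 64-74:",np.median(P[m&(abs(P[:,2]-.069)<.005),2]))
E
python3 hz.py s14 t14 2>/dev/null
```

```text
25.95 [ 0.6007 -0.2939  0.2399] [-1.7999e+02  3.0000e-02 -1.6452e+02] F [0.14 0.5  1.02] w 0.0658
s14 rim v [225.76 226.04 226.32 226.43 226.49 226.5  226.45 226.33] 226.38
S 74 [ 0  0  0  5 23 33 12  1  0  0  0  0  0  0  0] median 64-74: 0.06859910388710172
T 106 [ 1  2  3  5 15 27 31 18  1  2  0  1  0  0  0] median 64-74: 0.070026533339834
s14 jar 0.08960(344,se0.00009) case 0.02946(282,se0.00008) table -0.00048(399,se0.00007) mat 0.00248(239,se0.00009)
   pan band 0.085 0.08401(50,se0.00051) front nan(0,senan)
   pan band 0.077 0.07687(57,se0.00049) front 0.07125(5,se0.00018)
   pan band 0.069 0.06907(122,se0.00019) front 0.06824(56,se0.00024)
t14 jar 0.08980(407,se0.00013) case 0.02978(185,se0.00021) table -0.00058(282,se0.00018) mat nan(0,senan)
   pan band 0.085 0.08460(19,se0.00089) front nan(0,senan)
   pan band 0.077 0.07292(39,se0.00050) front 0.07269(12,se0.00037)
   pan band 0.069 0.06996(98,se0.00024) front 0.07003(38,se0.00038)
```

View pics/f14.png

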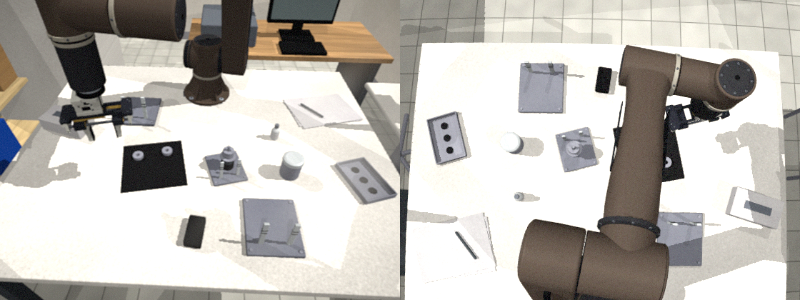

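View pics/s14.png

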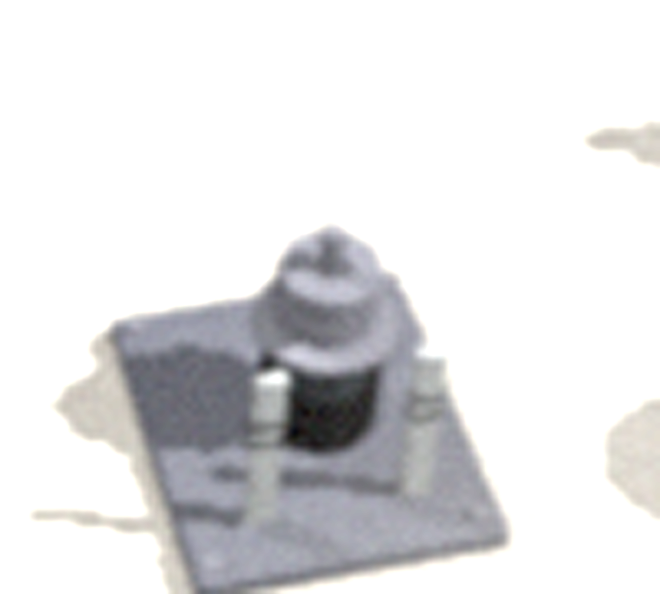

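Two more independent checks on the absolute height: local references on the stand itself (plate top at 12 mm), and the pan in the top view by sector, away from the ring edges.

```bash
python3 - <<'E'
from h import *
import pickle
x=np.array([.9636,.2674]);y=np.array([-.2674,.9636])
for n in("scene0","scene2","s14","top0","t14"):
    c=pickle.load(open(n+".pkl","rb"));s=n[0]=="s";b=(285,350,190,265) if s else (212,285,172,246)
    ce=np.array((.5122,.0899)) if not s else np.array((.516,.092))
    p,P=cloud(c,*b);e=P[:,:2]-ce;ex=e@x;ey=e@y
    m=(abs(ey)<.055)&(abs(ex)<.065)&(abs(P[:,2]-.012)<.006);pl=np.median(P[m,2])
    t=(abs(ex-.052)<.012)&(abs(abs(ey)-.032)<.012)&(P[:,2]>.088);tp=np.sort(P[t,2])
    pin=np.array((.5143,.0954) if s else (.5118,.0944));d=P[:,:2]-pin;q=np.hypot(*d.T);a=np.degrees(np.arctan2(d[:,1],d[:,0]))
    h=.085 if n in("scene0","scene2","top0") else .069
    print(n,"plate",round(pl,5),m.sum(),"posts",len(tp),tp.round(4)[:10])
    for a0 in range(-180,180,60):
        k=(q>.0235)&(q<.029)&(a>=a0)&(a<a0+60)&(abs(P[:,2]-h)<.007)
        if k.sum()>4: print("   sector",a0,k.sum(),np.median(P[k,2]).round(5),end="")
    print()
E
```

```text
scene0 plate 0.01162 925 posts 35 [0.0885 0.0887 0.0896 0.0899 0.0901 0.0907 0.0908 0.0912 0.0912 0.0914]
   sector -180 13 0.08496   sector -120 15 0.08432   sector -60 18 0.0843   sector 0 19 0.08464   sector 60 18 0.08447   sector 120 10 0.08533
scene2 plate 0.01167 927 posts 37 [0.0881 0.0883 0.0883 0.0891 0.0892 0.0893 0.0899 0.0907 0.0909 0.0911]
   sector -180 15 0.08436   sector -120 16 0.08394   sector -60 17 0.08401   sector 0 17 0.08467   sector 60 17 0.08414   sector 120 13 0.08423
s14 plate 0.01166 891 posts 38 [0.088  0.0881 0.0889 0.0891 0.0891 0.0891 0.0891 0.0893 0.0898 0.0899]
   sector -120 15 0.06864   sector -60 17 0.06768   sector 0 18 0.06803   sector 60 17 0.06904
top0 plate 0.01189 1383 posts 27 [0.0891 0.0903 0.0905 0.0907 0.0922 0.0929 0.093  0.0933 0.0934 0.0938]
   sector -180 22 0.08502   sector -120 14 0.08289   sector -60 25 0.08391   sector 0 20 0.08458   sector 60 19 0.08505   sector 120 24 0.08414
t14 plate 0.01168 1375 posts 27 [0.0891 0.0892 0.0904 0.0912 0.0914 0.0919 0.0926 0.0929 0.0936 0.0939]
   sector -180 20 0.0693   sector -120 13 0.0704   sector -60 19 0.06964   sector 0 15 0.06962   sector 60 20 0.06896   sector 120 20 0.06963
```

Every absolute reading puts the pan top at 0.0687–0.0704 m, with a best value of about 0.0693. That is between 0.061 and 0.071, and the pan is stable. Handing in.

```bash
python3 - <<'E'
from plant import r
print(r.close_job(), r.get_state()["time_s"])
E
```

```text
the job is handed in; nothing more can be done
the job is handed in; nothing more can be done
```

I threaded two rings onto the pan's pin one at a time. Each was lowered until the pan carried its full weight and then let go. I handed the job in at about 26 s of the 72 s, with the arm clear of everything.

**Pan level:** the pan top started at about 85 mm (sunk about 10 mm). It came to rest at about 69.3 mm, between the lines at 61 and 71 mm. It was steady between pictures taken about 1.4 s apart (rim at 226.30 and 226.38 px). A third ring would have put it right at the lower line.

**Left alone:** the two spare rings stayed on the mat. I did not touch the jar, bottle or case.

**What disagreed:**
- **Final pan height:** the final readings differed slightly: about 69 mm from the scene camera's depth, about 70 mm from the top camera's, and about 70 mm from the pan's front edge in the image. A rougher estimate from the arm's height while seating the first ring gave about 71.6 mm, just above the upper line. I gave that one less weight because the depth readings matched known heights (jar, case, plate, table) to within about 0.6 mm. The likely margin to the upper line is about 1–2 mm.
- **Pin rub:** the first ring rubbed on the pin and briefly pulled the pan down by about 4 mm. A 1 mm sideways shift freed it, and the pan stayed well above the lower line.

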